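Lap two guard slats up a sloping swarf deck

TASK

The sloping grey guard deck has its first steel slat screwed on at the bottom. Lay the two loose wide slats on it like roof shingles, centred on the deck, bar side up: first one with its lower edge at the lower scribed line, overlapping the fixed slat, then the other with its lower edge at the upper scribed line, overlapping the one just laid. The lifting bar's end of each slat goes downhill; the narrow filler piece is not needed.

Things in the scene. Friction and masses are not known exactly. Their poses are not given: they have to be found in the camera images.
- slat_a: Loose steel slat, 85 mm (x) by 150 mm (y) by 4 mm, 0.14 kg, lying flat left of centre. Aluminium lifting bar on top: 26 mm along x, 12 mm thick along y, its top 26 mm above the slat's underside, its centre 28 mm from the lower edge (57 mm from the upper), midway across. Origin: middle of the lower edge, on the underside; x to the upper edge, z up. A like piece only 75 mm wide is not used.
- slat_b: The second wide slat, the same in every way as slat_a (same sizes, origin and axes).
- lower_line (a point): Lower dark line, scribed across the grey deck (210 mm wide, 235 mm long, 14 deg slope, low edge 22 mm up, right of centre). Point: its middle, on the deck's face; x up the slope, y left along the line, z out of the deck. The fixed slat, sized as the loose ones, runs from 60 mm below to 25 mm above this line. Lapped slats lie 3.8 deg flatter than the deck, upper edge on it.
- upper_line (a point): Middle of the upper dark scribed line, on the deck's face, 60 mm up the slope from the lower line; same axes (x up the slope, y left along the line, z square out of the deck). A lapped slat's underside stands 5.7 mm out from the deck at its lower edge.

How it is judged:
By the outcome, as a careful person would: the job done as asked, in the order asked, and still so for the second after the job is handed in, with the robot touching nothing.
It also fails if it takes over 64 s, if anything falls off the work surface, if the arm or the gripper's body presses on something with over 40 N, if the wrist force passes 120 N, or if a joint passes its speed limit or range.

ROBOT

A 6-joint arm with a two-finger parallel gripper is mounted at the origin on the work surface; the furniture and walls round the work are solid. World frame = base frame: x ahead of the robot, y to its left, z up, the work surface at z = 0. Lengths are in m, angles in rad, forces in N, time in s.
With the tool pointing down it reaches from about 0.325 to 0.9 m from the base axis. Payload 3.5 kg.
Tool frame: the origin (TCP) lies at the very end of the fingers, on their centre line; the grasp point (between the pads) lies 19 mm behind it; z points along the fingers, y is the direction in which the jaws open and shut (so a half turn about z gives the same grasp; the last joint's range is limited). The gripper opens to 85 mm and grips with 20 to 120 N. Pads are 22 mm wide; open, the fingers measure 114 mm over their backs; the gripper's body (76 mm by 85 mm) begins 54 mm behind the grasp point. The pads swing forward as they close: fully open they stand 13 mm farther back than shut.
Start: joints at [-1.407, 0.276, -0.026, 1.268, 0, 1.467], TCP at [0.165, -0.603, 0.231] pointing down, gripper open.
Joint ranges: [-3.12, 3.12], [-0.85, 1.88], [-1.08, 1.24], [-1.95, 2.15], [-1.57, 1.53], [-3.14, 3.14]. Speed limits (rad/s): [2.57, 2.57, 3.14, 3.14, 3.14, 3.14].

INTERFACE

Orientations are given as a 3x3 rotation matrix whose columns are the frame's x, y, z axes.
In Python, from cell import get_state, optics, sign_off gives the robot as it stands.
- The arm moves only by the shell command python3 -m pendant 'ROWS'. ROWS is JSON, a list of rows, each a list of 5 numbers: the shift along the tool's x, y, z in m, then the turn about the tool's z in rad, then the closure, from 0 (fully open) to 1 (shut). A call has 1 to 5 rows; each row shifts and turns the pose as measured when the row begins, along the tool's axes as they then stand; what a row does not reach is not made up. A row lasts 1/10 s, in which the tool goes at most 50 mm and 8.59 degrees, less where a joint would pass 70% of its speed; a pose out of reach is approached as far as the arm can. A call with a gripper value outside its range is refused whole. The fingers move at their own pace and stop on an object; the grip force is fixed at half the most. Time passes only in rows, so rows that do not move let the fingers close. It gives the time, the measured TCP pose, the force and the opening at its end, in the units of the state.
- get_state(): the state, without advancing time (a new reading comes with each control period).
- optics.read_camera(name): name is "side" or "top" or "wrist"; returns the picture (420x560x3 uint8, red, green, blue); there is no depth.
- optics.camera_model(name): a dict with "fx", "fy", "cx", "cy" (pixels), "cam_to_world" (4x4, takes a point from camera to world coordinates). Camera axes: x right, y down, z forward; pixel columns grow to the right and rows downward; lengths in m; the calibration is good to about 2 mm. A picture is of the moment at which its call begins: read the wrist's pose just before it. camera_model takes no time and is no camera call; for the wrist camera it gives the pose at the moment of the call.
- sign_off(): hands the job in, once; it reports no verdict.
Trained networks look in the newest picture that a camera, given by its name, has taken for a name from the list of things; names that differ only in an ending like _2 or _b are one class to them, and where a whole thing is asked for, a point or a joint stands for the part that bears it (a point fixed in the world has none). Each returns a list of dicts, best first, with "confidence" (0 to 1); they miss things now and then, are a little off and sometimes report something else, mostly with a low value. They report only what shows in the picture. A call takes as long as a camera call.
- optics.masks_of(camera, thing): "region" (420x560 bool, what is visible of it) and "rect" ([centre column, centre row, width, height] in pixels, round what is visible of it).
- optics.spot_point(camera, thing): "uv" ([column, row] in pixels: a listed point, or the origin of a listed thing).
The state is a dict: "t": time; "qpos": joint angles; "joint_velocities": joint speeds; "joint_torque": joint torques, N m; "eef_pos": TCP position; "orientation": TCP orientation; "force": force on the tool from outside, world axes, zero at the start; "ft_torque": the same for the moment, N m; "finger_gap": finger opening in m.
Only numpy, scipy, OpenCV 4.12 (cv2) and the standard library are available. Lean on these libraries where they do the work, as an engineer would, in place of code of your own. Each camera call takes 0.05 s, during which the arm holds its last target.

## Working session

There is one attempt and no reset: what is moved stays moved. The work goes in short steps, Python scripts to look and compute and a shell command to move; the robot and the scene stay as the last step left them, time stands still between calls to the robot, and variables do not carry over. Pictures are saved under pics/ and viewed, and the job is handed in when it is done.

```bash
ls; mkdir -p pics; python3 - <<'E'
from cell import get_state, optics
import cv2,numpy as np
s=get_state();print({k:np.round(v,3).tolist() for k,v in s.items()})
for n in ["top","side"]:
    im=optics.read_camera(n);cv2.imwrite(f"pics/{n}0.png",im[:,:,::-1])
    m=optics.camera_model(n);print(n,m["fx"],m["cx"],m["cy"],np.round(m["cam_to_world"],3).tolist())
    np.save(f"pics/{n}0.npy",im)
    for t in ["slat_a","lower_line","upper_line"]:
        print(t,[(np.round(d["uv"],1).tolist(),round(d["confidence"],2)) for d in optics.spot_point(n,t)])
    print([(np.round(d["rect"],1).tolist(),round(d["confidence"],2)) for d in optics.masks_of(n,"slat_a")])
E
```

```text
pics
{'t': 0.0, 'qpos': [-1.407, 0.277, -0.028, 1.268, -0.0, 1.467], 'joint_velocities': [-0.001, 0.0, 0.001, -0.002, 0.001, -0.002], 'joint_torque': [-0.001, -44.551, 29.521, 0.016, 0.0, 0.0], 'eef_pos': [0.165, -0.602, 0.23], 'orientation': [[0.965, 0.264, -0.0], [0.264, -0.965, 0.002], [0.0, -0.002, -1.0]], 'force': [0.74, 0.324, 0.332], 'ft_torque': [0.019, -0.025, 0.008], 'finger_gap': 0.086}
top 419.2066445541766 283.7869963223599 206.76556353108955 [[-0.016, -0.992, 0.123, 0.34], [-1.0, 0.018, 0.015, 0.015], [-0.017, -0.122, -0.992, 1.302], [0.0, 0.0, 0.0, 1.0]]
slat_a [([220.3, 219.2], 0.9), ([159.6, 208.2], 0.71)]
lower_line [([407.5, 215.6], 0.58)]
upper_line [([421.9, 198.2], 0.96)]
[([219.7, 205.5, 51.3, 31.8], 0.66), ([157.9, 193.5, 50.6, 30.2], 0.64)]
side 398.2408598178948 280.5106861910953 209.67962530309526 [[1.0, 0.013, 0.026, 0.487], [-0.019, -0.389, 0.921, -0.92], [0.022, -0.921, -0.389, 0.473], [0.0, 0.0, 0.0, 1.0]]
slat_a [([262.4, 208.2], 0.78), ([275.0, 183.0], 0.61)]
lower_line [([254.3, 306.4], 0.67)]
upper_line [([280.5, 308.5], 0.86), ([264.0, 208.4], 0.56)]
[([277.6, 204.6, 20.5, 12.9], 0.71), ([287.8, 185.6, 25.1, 15.0], 0.62), ([271.9, 323.2, 179.5, 94.8], 0.51)]
```

```bash
python3 - <<'E'
import cv2,numpy as np
a=np.load("pics/top0.npy")[150:270,110:480,::-1];cv2.imwrite("pics/topz.png",cv2.resize(a,None,fx=2.1,fy=2.1,interpolation=cv2.INTER_CUBIC))
E
```

```text
(no output)
```

View pics/top0.png

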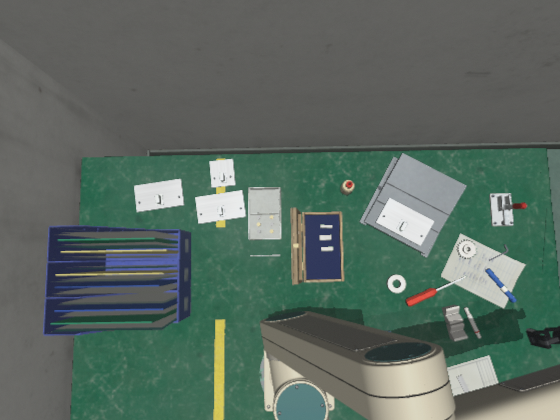

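View pics/side0.png

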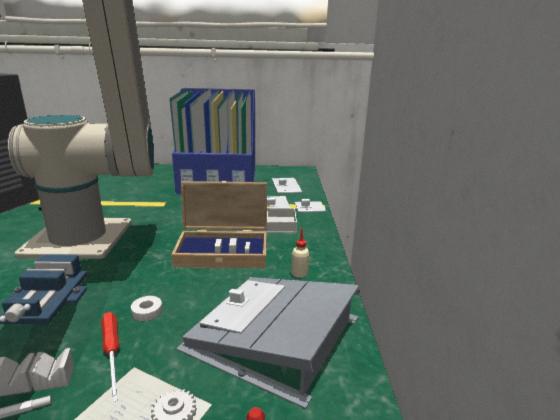

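View pics/topz.png

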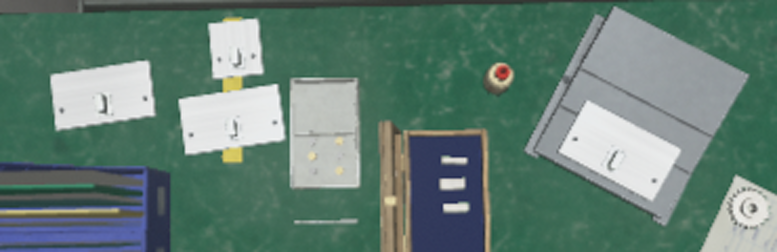

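```bash
cat > h.py <<'E'
import numpy as np,cv2
from cell import get_state, optics
def ray(m,uv):
    d=np.array([(uv[0]-m["cx"])/m["fx"],(uv[1]-m["cy"])/m["fy"],1.0]);T=np.array(m["cam_to_world"])
    return T[:3,3],T[:3,:3]@d
def onz(m,uv,z):
    o,d=ray(m,uv);return o+d*(z-o[2])/d[2]
def proj(m,p):
    T=np.linalg.inv(np.array(m["cam_to_world"]));c=T[:3,:3]@np.asarray(p)+T[:3,3]
    return np.array([m["fx"]*c[0]/c[2]+m["cx"],m["fy"]*c[1]/c[2]+m["cy"]])
def tri(rays):
    A=np.zeros((3,3));b=np.zeros(3)
    for o,d in rays:
        d=d/np.linalg.norm(d);P=np.eye(3)-np.outer(d,d);A+=P;b+=P@o
    p=np.linalg.solve(A,b);r=[np.linalg.norm((np.eye(3)-np.outer(d,d)/(d@d))@(p-o)) for o,d in rays]
    return p,r
def st():
    s=get_state();print("t",round(s["t"],2),"pos",np.round(s["eef_pos"],4),"yaw x",np.round(np.degrees(np.arctan2(s["orientation"][1][0],s["orientation"][0][0])),2),"z",np.round(np.array(s["orientation"])[:,2],3),"F",np.round(s["force"],1),"gap",round(s["finger_gap"],4));return s
def move(target,yaw_deg=None):
    """needed total tool-frame shift and turn to a target TCP, tool-x heading yaw"""
    s=get_state();R=np.array(s["orientation"]);d=R.T@(np.asarray(target)-s["eef_pos"])
    if yaw_deg is not None:
        cur=np.arctan2(R[1,0],R[0,0]);w=(np.radians(yaw_deg)-cur+np.pi)%(2*np.pi)-np.pi
        print("turn about tool z:",round(-w,4))
    print("shift",np.round(d,4))
E
python3 - <<'E'
from h import *
m=optics.camera_model("top")
for n,uv,z in [("A low",(220.3,219.2),0),("B low",(159.6,208.2),0),("A bar",(220.5,207.5),.026),("B bar",(159,198),.026),("low",(407.5,215.6),.04),("up",(421.9,198.2),.055),("wall",(300,152),0.03),("wall",(420,150),0.03),("deck top",(402,154),.08),("deck topR",(466,186),.08)]:
    print(n,np.round(onz(m,uv,z),3))
w=optics.camera_model("wrist");s=get_state();R=np.array(s["orientation"]);T=np.array(w["cam_to_world"])
print("cam in tool",np.round(R.T@(T[:3,3]-s["eef_pos"]),4),np.round(R.T@T[:3,:3],3).tolist(),w["fx"],w["cx"],w["cy"])
move([0.31,-.29,.33]);
im=optics.read_camera("wrist");cv2.imwrite("pics/w0.png",im[:,:,::-1])
E
```

```text
A low [0.465 0.235 0.   ]
B low [0.503 0.426 0.   ]
A bar [0.499 0.23  0.026]
B bar [0.532 0.42  0.026]
low [ 0.462 -0.337  0.04 ]
up [ 0.512 -0.379  0.055]
wall [ 0.668 -0.018  0.03 ]
wall [ 0.666 -0.389  0.03 ]
deck top [ 0.643 -0.319  0.08 ]
deck topR [ 0.543 -0.501  0.08 ]
cam in tool [ 0.0714 -0.0004 -0.1423] [[-0.0, -0.958, -0.286], [1.0, -0.001, 0.0], [-0.001, -0.286, 0.958]] 304.30866973915397 278.1369184056692 209.0455086627686
shift [ 0.2226 -0.2635 -0.0987]
```

View pics/w0.png

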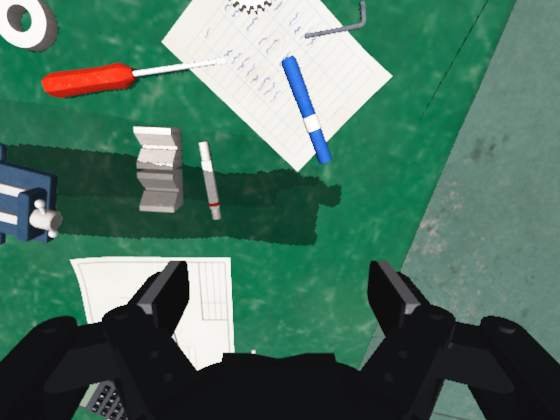

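```bash
python3 -c "
from h import *
move([0.48,-.36,.23],-31)"
python3 -m pendant '[[0.045,-0.018,0,0.14,0],[0.045,-0.018,0,0.14,0],[0.045,-0.018,0,0.14,0],[0.045,-0.018,0,0.14,0],[0.045,-0.018,0,0.14,0]]'
python3 -c "
from h import *
move([0.48,-.36,.23],-31)"
```

```text
turn about tool z: 0.8079
shift [ 0.3681 -0.1511  0.0013]
t: 1.05
eef_pos: [0.3836, -0.5211, 0.232]
orientation: [[0.896, -0.443, -0.001], [-0.443, -0.896, -0.003], [0.0, 0.003, -1.0]]
force: [-0.9, -1.4, 0.4]
finger_gap: 0.0856
turn about tool z: 0.0816
shift [ 0.0149 -0.1871  0.0014]
```

```bash

python3 -m pendant '[[0.004,-0.045,0,0.04,0],[0.004,-0.047,0,0.04,0],[0.004,-0.047,0,0,0],[0.003,-0.047,0,0,0],[0,0,0,0,0]]'
python3 - <<'E'
from h import *
s=st()
w=optics.camera_model("wrist")
im=optics.read_camera("wrist");cv2.imwrite("pics/w1.png",im[:,:,::-1])
for t in ["slat_a","lower_line","upper_line"]:
    for d in optics.spot_point("wrist",t): print(t,np.round(d["uv"],1),round(d["confidence"],2),np.round(onz(w,d["uv"],.045),4))
import pickle;pickle.dump((im,w,s),open("pics/w1.pkl","wb"))
E
```

```text
t: 1.55
eef_pos: [0.4984, -0.3606, 0.2302]
orientation: [[0.858, -0.514, 0.002], [-0.514, -0.858, -0.004], [0.004, 0.002, -1.0]]
force: [0.5, -0.3, 0.2]
finger_gap: 0.0854
t 1.55 pos [ 0.4984 -0.3606  0.2302] yaw x -30.94 z [ 0.002 -0.004 -1.   ] F [ 0.5 -0.3  0.2] gap 0.0854
lower_line [279.2 225.4] 0.95 [ 0.459  -0.3397  0.045 ]
upper_line [272.7 180.5] 0.76 [ 0.5072 -0.3603  0.045 ]
```

View pics/w1.png

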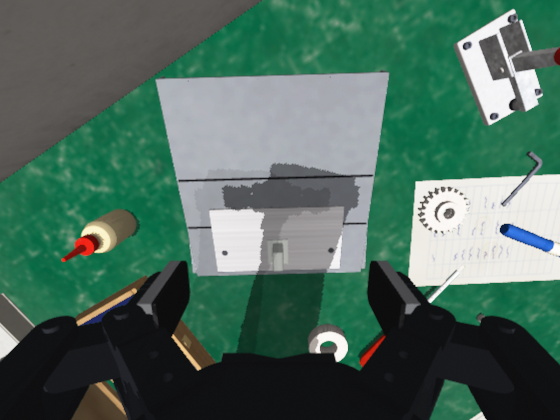

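```bash

python3 -m pendant '[[-0.03,-0.045,-0.01,0,0],[-0.03,-0.045,-0.01,0,0],[0,-0.045,0,0,0],[0,0,0,0,0]]'
python3 - <<'E'
from h import *
s=st()
w=optics.camera_model("wrist")
im=optics.read_camera("wrist");cv2.imwrite("pics/w2.png",im[:,:,::-1])
for t in ["lower_line","upper_line"]:
    for d in optics.spot_point("wrist",t): print(t,np.round(d["uv"],1),round(d["confidence"],2),np.round(onz(w,d["uv"],.045),4))
import pickle;pickle.dump((im,w,s),open("pics/w2.pkl","wb"))
move([0.50,.23,.23],7.5)
E
```

```text
t: 2.15
eef_pos: [0.5085, -0.2351, 0.2483]
orientation: [[0.854, -0.52, 0.005], [-0.52, -0.854, -0.003], [0.006, -0.0, -1.0]]
force: [-0.7, -0.6, -0.4]
finger_gap: 0.0851
t 2.15 pos [ 0.5085 -0.2351  0.2483] yaw x -31.33 z [ 0.005 -0.003 -1.   ] F [-0.7 -0.6 -0.4] gap 0.0851
lower_line [375.1 175.1] 0.97 [ 0.4591 -0.3362  0.045 ]
upper_line [378.6 122. ] 0.83 [ 0.5098 -0.3654  0.045 ]
turn about tool z: -0.6827
shift [-0.2519 -0.3946  0.016 ]
```

View pics/w2.png

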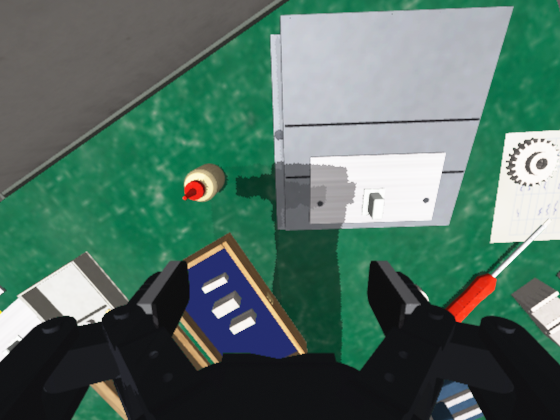

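```bash
cat > fitdeck.py <<'E'
from h import *
import pickle
from scipy.optimize import least_squares
from scipy.ndimage import map_coordinates,gaussian_filter
V=[pickle.load(open(f"pics/w{i}.pkl","rb")) for i in (1,2)]
G=[gaussian_filter(cv2.cvtColor(v[0],cv2.COLOR_RGB2GRAY).astype(float),.8) for v in V]
def frame(p):
    y,b=p[3],p[4];R=np.array([[np.cos(y),-np.sin(y),0],[np.sin(y),np.cos(y),0],[0,0,1]])@np.array([[np.cos(b),0,-np.sin(b)],[0,1,0],[np.sin(b),0,np.cos(b)]])
    return R,np.array(p[:3])
# name, endpoints(local mm), type, 'dark line' or edge
def segs(p):
    return [("low",(0,.100,0),(0,.08,0),"l"),("low2",(0,-.08,0),(0,-.1,0),"l"),("up",(.06,.1,0),(.06,.06,0),"l"),("up",(.06,-.06,0),(.06,-.1,0),"l"),
    ("L",(.07,.105,0),(.15,.105,0),"e"),("R",(.07,-.105,0),(.15,-.105,0),"e"),("R2",(-.05,-.105,0),(.05,-.105,0),"e"),
    ("sR",(-.05,-.075,.004),(.02,-.075,.004),"e"),("sT",(.025,-.05,.004),(.025,-.07,.004),"e")]
def main():
    w=V[0][1]
    p=np.array([.459,-.3385,.04,np.radians(-31),np.radians(14)])
    for it in range(6):
        rng=8 if it<2 else 5 if it<4 else 3
        obs=[]
        R,o=frame(p)
        for k,(im,m,s) in enumerate(V):
            for name,a,b,ty in segs(p):
                a=np.array(a);b=np.array(b);ua=proj(m,R@a+o);ub=proj(m,R@b+o)
                n=np.array([-(ub-ua)[1],(ub-ua)[0]]);n/=np.linalg.norm(n)
                ts=np.linspace(-rng,rng,rng*8+1)
                for f in np.linspace(.05,.95,12):
                    c=ua+f*(ub-ua);q=c[None]+ts[:,None]*n
                    if q.min()<2 or q[:,0].max()>557 or q[:,1].max()>417: continue
                    g=map_coordinates(G[k],[q[:,1],q[:,0]],order=1)
                    sc=-(g-np.median(g)) if ty=="l" else np.abs(np.gradient(g))
                    j=np.argmax(sc)
                    if ty=="l" and sc[j]<15 or ty=="e" and sc[j]<.8: continue
                    obs.append((k,name,a+f*(b-a),n,c+ts[j]*n))
        def res(p):
            R,o=frame(p);return [ (proj(V[k][1],R@l+o)-q)@n for k,nm,l,n,q in obs]+[(p[4]-np.radians(14))*200]
        r=least_squares(res,p,loss="soft_l1");p=r.x
    e=np.array(res(p))
    for k in (0,1):
        for nm in dict.fromkeys(o[1] for o in obs):
            x=[e[i] for i,o_ in enumerate(obs) if o_[0]==k and o_[1]==nm]
            if x: print(k,nm,len(x),np.round(np.median(x),2))
    print("p",np.round(p[:3],4),np.degrees(p[3:]))
    np.save("pics/deck.npy",p)
    return p
if __name__=="__main__":
    p=main();R,o=frame(p)
    for k,(im,m,s) in enumerate(V):
        im=im.copy()
        for nm,a,b,ty in segs(p):
            cv2.line(im,*[tuple(np.round(proj(m,R@np.array(x)+o)).astype(int).tolist()) for x in (a,b)],(255,0,0),1)
        cv2.imwrite(f"pics/fit{k}.png",cv2.resize(im[:300,140:,::-1],None,fx=1.8,fy=1.8))
E
python3 fitdeck.py
```

```text
0 low 12 0.26
0 low2 12 0.01
0 up 24 -0.12
0 L 12 0.25
0 R 12 0.5
0 R2 12 0.38
0 sR 12 0.38
0 sT 12 0.25
1 low 12 -0.12
1 low2 12 -0.25
1 up 24 0.0
1 L 12 -0.62
1 R 12 0.01
1 R2 12 0.26
1 sR 12 -0.99
1 sT 12 0.25
p [ 0.4589 -0.3368  0.0396] [-29.35488707  13.67564642]
```

View pics/fit1.png

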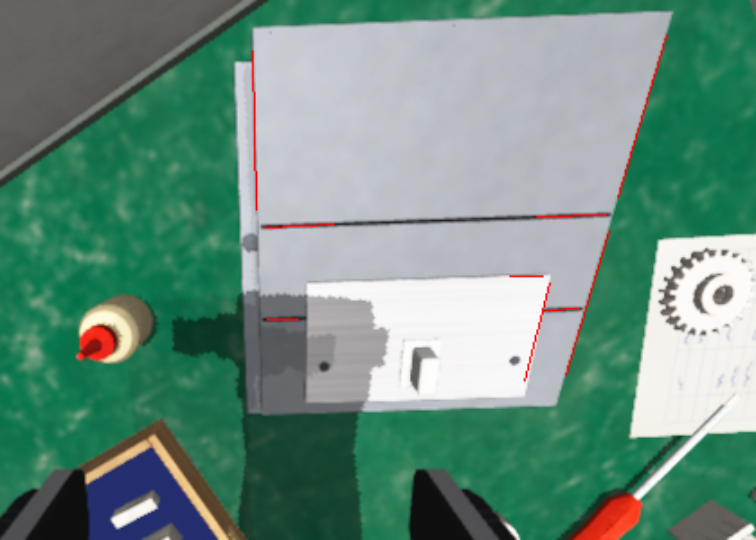

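View pics/fit0.png

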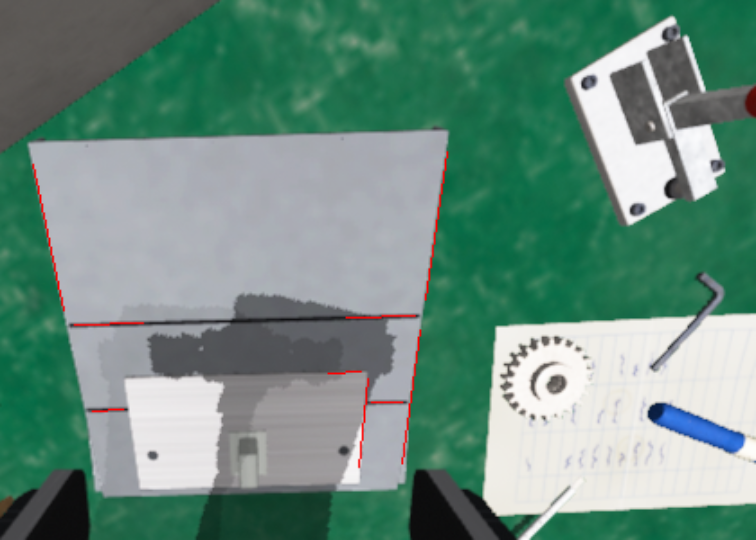

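```bash

python3 -m pendant '[[-0.025,-0.041,0,-0.137,0],[-0.019,-0.045,0,-0.137,0],[-0.012,-0.047,0,-0.137,0],[-0.006,-0.048,0,-0.137,0],[0,-0.048,0,-0.137,0]]'
python3 -c "
from h import *
move([0.47,.23,.23],7.5)"
```

```text
t: 2.8
eef_pos: [0.5127, -0.0057, 0.2455]
orientation: [[0.992, 0.129, 0.006], [0.129, -0.992, -0.009], [0.004, 0.01, -1.0]]
force: [1.0, -0.2, -0.5]
finger_gap: 0.0856
turn about tool z: -0.001
shift [-0.0119 -0.2394  0.0131]
```

```bash

python3 -m pendant '[[-0.002,-0.048,0,0,0],[-0.002,-0.048,0,0,0],[-0.002,-0.048,0,0,0],[-0.002,-0.048,0,0,0],[-0.002,-0.046,0,0,0]]'
python3 -m pendant '[[0,0,0,0,0]]'
cat > look.py <<'E'
from h import *
import pickle,sys
n=sys.argv[1]
s=st()
w=optics.camera_model("wrist")
im=optics.read_camera("wrist");cv2.imwrite(f"pics/{n}.png",im[:,:,::-1])
for d in optics.spot_point("wrist","slat_a"): print(np.round(d["uv"],1),round(d["confidence"],2),np.round(onz(w,d["uv"],.0),4))
pickle.dump((im,w,s),open(f"pics/{n}.pkl","wb"))
E
python3 look.py a1
```

```text
t: 3.3
eef_pos: [0.4822, 0.1754, 0.2437]
orientation: [[0.979, 0.204, -0.001], [0.204, -0.978, 0.032], [0.005, -0.032, -0.999]]
force: [0.2, 0.1, -0.6]
finger_gap: 0.0855
t: 3.4
eef_pos: [0.4826, 0.1756, 0.2436]
orientation: [[0.979, 0.204, -0.002], [0.204, -0.978, 0.033], [0.005, -0.032, -0.999]]
force: [0.1, 0.4, 0.2]
finger_gap: 0.0852
t 3.4 pos [0.4826 0.1756 0.2436] yaw x 11.78 z [-0.002  0.033 -0.999] F [0.1 0.4 0.2] gap 0.0852
[241.5 184.1] 0.93 [0.4623 0.2282 0.    ]
[ 91.1 123.5] 0.64 [0.4985 0.4253 0.    ]
```

View pics/a1.png

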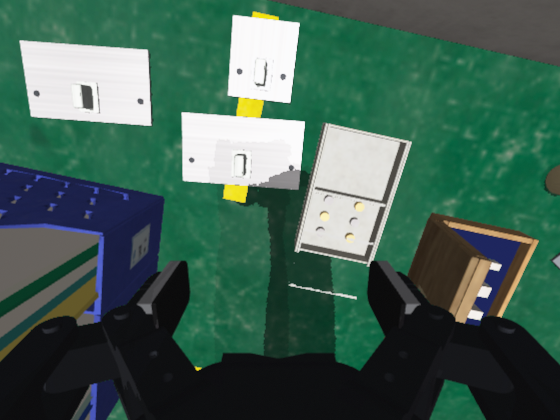

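```bash
python3 -c "
from h import *
print(np.round(get_state()['qpos'],3))
move([0.47,.23,.23],7.5)"
```

```text
[ 0.202  0.066 -0.253  1.247  0.031  3.14 ]
turn about tool z: 0.0724
shift [-0.0014 -0.057   0.0153]
```

```bash

python3 -m pendant '[[0,-0.01,0.002,-0.145,0],[0,-0.01,0.002,-0.145,0],[0,-0.01,0.002,-0.145,0],[0,-0.01,0,-0.145,0],[0,-0.01,0,-0.145,0]]'
python3 -m pendant '[[0,0,0,-0.145,0],[0,0,0,-0.145,0],[0,0,0,-0.145,0],[0,0,0,-0.145,0],[0,0,0,-0.145,0]]'
python3 -m pendant '[[0,0,0,-0.145,0],[0,0,0,-0.145,0],[0,0,0,-0.145,0],[0,0,0,-0.145,0],[0,0,0,-0.145,0]]'
python3 -c "
from h import *
print(np.round(get_state()['qpos'],3))
st();move([0.49,.23,.23],187.5)"
```

```text
t: 4.0
eef_pos: [0.4643, 0.2084, 0.238]
orientation: [[0.592, 0.806, 0.0], [0.805, -0.592, 0.026], [0.021, -0.015, -1.0]]
force: [-0.2, -0.1, -1.2]
finger_gap: 0.0856
t: 4.5
eef_pos: [0.4677, 0.1996, 0.2374]
orientation: [[-0.106, 0.994, 0.001], [0.994, 0.106, 0.022], [0.022, 0.003, -1.0]]
force: [0.5, 0.9, 0.1]
finger_gap: 0.0851
t: 5.0
eef_pos: [0.4721, 0.1894, 0.2368]
orientation: [[-0.747, 0.665, 0.002], [0.665, 0.747, 0.017], [0.01, 0.014, -1.0]]
force: [0.5, 0.5, -0.1]
finger_gap: 0.0851
[ 0.245  0.062 -0.272  1.232  0.016  0.973]
t 5.0 pos [0.4721 0.1894 0.2368] yaw x 138.32 z [ 0.002  0.017 -1.   ] F [ 0.5  0.5 -0.1] gap 0.0851
turn about tool z: -0.8583
shift [0.0136 0.0421 0.0076]
```

```bash

python3 -m pendant '[[0,0,0,-0.145,0],[0,0,0,-0.145,0],[0,0,0,-0.145,0],[0,0,0,-0.145,0],[0,0,0,-0.145,0]]'
python3 -c "
from h import *
st();move([0.50,.24,.23],187.5)"
```

```text
t: 5.5
eef_pos: [0.4764, 0.1791, 0.2363]
orientation: [[-1.0, -0.01, 0.003], [-0.01, 1.0, 0.012], [-0.003, 0.012, -1.0]]
force: [0.2, 0.2, -0.5]
finger_gap: 0.0855
t 5.5 pos [0.4764 0.1791 0.2363] yaw x -179.44 z [ 0.003  0.012 -1.   ] F [ 0.2  0.2 -0.5] gap 0.0855
turn about tool z: -0.1211
shift [-0.0242  0.0606  0.0071]
```

```bash

python3 -m pendant '[[-0.014,0.03,0.002,-0.06,0],[-0.014,0.03,0.002,-0.06,0],[0,0,0,0,0],[0,0,0,0,0]]'
python3 look.py a2
```

```text
t: 5.9
eef_pos: [0.5065, 0.2334, 0.2326]
orientation: [[-0.993, -0.121, 0.004], [-0.121, 0.993, 0.008], [-0.005, 0.008, -1.0]]
force: [-0.1, -0.1, -0.2]
finger_gap: 0.0849
t 5.9 pos [0.5065 0.2334 0.2326] yaw x -173.06 z [ 0.004  0.008 -1.   ] F [-0.1 -0.1 -0.2] gap 0.0849
[279.  141.8] 0.84 [0.4607 0.2306 0.    ]
[424.6 192.9] 0.65 [0.5016 0.4219 0.    ]
```

View pics/a2.png

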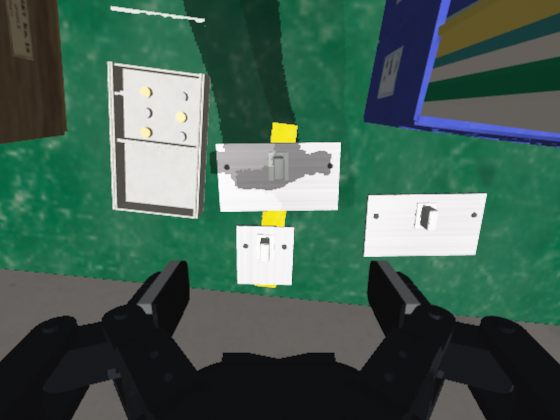

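```bash
cat > fits.py <<'E'
from h import *
import pickle
from scipy.optimize import least_squares
from scipy.ndimage import map_coordinates,gaussian_filter
def load(n): return pickle.load(open(f"pics/{n}.pkl","rb"))
def fit(views,p0,z=None,half=.075,fin=2):
    # outline of slat top, p=[x,y,yaw,(z)]; origin lower-edge middle
    E=[((0,.95*half),(0,-.95*half)),((.085,.95*half),(.085,-.95*half)),((.005,half),(.08,half)),((.005,-half),(.08,-half))]
    V=[load(n) for n in views]
    G=[gaussian_filter(v[0].astype(float)[:,:,0],.8) for v in V]   # red: white vs green
    p=np.array(p0,float); p=np.append(p,.004 if z is None else z)
    def W(p,l):
        c,s=np.cos(p[2]),np.sin(p[2]);return np.array([p[0]+c*l[0]-s*l[1],p[1]+s*l[0]+c*l[1],p[3]])
    for it in range(7):
        rng=[9,7,5,4,3,3,3][it];obs=[]
        for k,(im,m,s) in enumerate(V):
            for i,(a,b) in enumerate(E):
                a=np.array(a);b=np.array(b);ua=proj(m,W(p,a));ub=proj(m,W(p,b))
                n=np.array([-(ub-ua)[1],(ub-ua)[0]]);n/=np.linalg.norm(n);ts=np.linspace(-rng,rng,rng*8+1)
                for f in np.linspace(.03,.97,20):
                    c=ua+f*(ub-ua);q=c[None]+ts[:,None]*n
                    if q.min()<1 or q[:,0].max()>558 or q[:,1].max()>418: continue
                    g=map_coordinates(G[k],[q[:,1],q[:,0]],order=1);d=np.abs(np.gradient(g));j=np.argmax(d)
                    if d[j]<2: continue
                    obs.append((k,i,a+f*(b-a),n,c+ts[j]*n))
        def res(x):
            pp=x if z is None else np.append(x,z)
            return [(proj(V[k][1],W(pp,l))-q)@n for k,i,l,n,q in obs]
        r=least_squares(res,p if z is None else p[:3],loss="soft_l1",x_scale=[.001,.001,.01,.001][:4 if z is None else 3]);p=r.x if z is None else np.append(r.x,z)
    e=np.array(res(r.x))
    print(views,"xyz",np.round([p[0],p[1],p[3]],4),"yaw",round(np.degrees(p[2]),2),"n",len(e),"med|e|",round(np.median(abs(e)),2),"per edge",[round(np.median([e[j] for j in range(len(e)) if obs[j][0]==k and obs[j][1]==i] or [99]),2) for k in range(len(V)) for i in range(4)])
    return p
if __name__=="__main__":
    for p0 in ([.4615,.229,.13],[.500,.424,.13]):
        fit(["a1"],p0,.004);fit(["a2"],p0,.004);fit(["a1","a2"],p0)
E
python3 fits.py
```

```text
['a1'] xyz [0.4615 0.2294 0.004 ] yaw 7.49 n 75 med|e| 0.25 per edge [np.float64(-0.25), np.float64(0.24), np.float64(-0.01), np.float64(-0.01)]
['a2'] xyz [0.4612 0.2292 0.004 ] yaw 7.51 n 77 med|e| 0.25 per edge [np.float64(-0.25), np.float64(0.25), np.float64(0.13), np.float64(-0.24)]
['a1', 'a2'] xyz [0.4614 0.2293 0.0044] yaw 7.5 n 152 med|e| 0.25 per edge [np.float64(0.0), np.float64(0.25), np.float64(-0.01), np.float64(0.0), np.float64(-0.26), np.float64(0.23), np.float64(-0.01), np.float64(0.0)]
['a1'] xyz [0.5018 0.4236 0.004 ] yaw 7.63 n 80 med|e| 0.24 per edge [np.float64(-0.13), np.float64(0.12), np.float64(0.01), np.float64(-0.12)]
['a2'] xyz [0.5016 0.4234 0.004 ] yaw 7.68 n 80 med|e| 0.25 per edge [np.float64(-0.23), np.float64(0.25), np.float64(0.25), np.float64(-0.12)]
['a1', 'a2'] xyz [0.5017 0.4233 0.0044] yaw 7.63 n 160 med|e| 0.25 per edge [np.float64(-0.02), np.float64(0.24), np.float64(0.0), np.float64(-0.0), np.float64(-0.26), np.float64(-0.01), np.float64(0.0), np.float64(-0.13)]
```

```bash

python3 -c "
from h import *
move([0.4891,.2330,.05],187.5)"
```

```text
turn about tool z: -0.0098
shift [0.0179 0.0003 0.1827]
```

```bash

python3 -m pendant '[[0.0045,0,0.046,-0.0098,0],[0.0045,0,0.046,0,0],[0.0045,0,0.045,0,0],[0.0045,0,0.045,0,0],[0,0,0,0,0]]'
python3 -c "
from h import *
st();move([0.4891,.2330,.005],187.5)"
```

```text
t: 6.5
eef_pos: [0.4929, 0.2276, 0.0504]
orientation: [[-0.993, -0.121, 0.014], [-0.12, 0.993, 0.01], [-0.015, 0.008, -1.0]]
force: [-1.6, -1.1, -0.1]
finger_gap: 0.0855
t 6.5 pos [0.4929 0.2276 0.0504] yaw x -173.08 z [ 0.014  0.01  -1.   ] F [-1.6 -1.1 -0.1] gap 0.0855
turn about tool z: -0.0101
shift [0.0038 0.0055 0.0454]
```

```bash

python3 -m pendant '[[0.002,0.003,0.02,-0.01,0],[0.002,0.003,0.015,-0.005,0],[0,0,0,0,0]]'
python3 -c "
from h import *
st();move([0.4891,.2330,.005],187.5)"
```

```text
t: 6.8
eef_pos: [0.4916, 0.2317, 0.0192]
orientation: [[-0.991, -0.132, 0.018], [-0.131, 0.991, 0.01], [-0.019, 0.008, -1.0]]
force: [-0.1, 0.4, 0.0]
finger_gap: 0.0856
t 6.8 pos [0.4916 0.2317 0.0192] yaw x -172.45 z [ 0.018  0.01  -1.   ] F [-0.1  0.4  0. ] gap 0.0856
turn about tool z: 0.0009
shift [0.0025 0.0015 0.0142]
```

```bash

python3 -m pendant '[[0.001,0.0008,0.008,0,0],[0.0015,0.0008,0.006,0,0],[0,0,0,0,0]]'
python3 -c "
from h import *
st();move([0.4891,.2330,.005],187.5)"
```

```text
t: 7.1
eef_pos: [0.4938, 0.2336, 0.0099]
orientation: [[-0.991, -0.13, 0.027], [-0.129, 0.992, 0.012], [-0.028, 0.009, -1.0]]
force: [-0.1, 1.0, -0.6]
finger_gap: 0.0855
t 7.1 pos [0.4938 0.2336 0.0099] yaw x -172.56 z [ 0.027  0.012 -1.   ] F [-0.1  1.  -0.6] gap 0.0855
turn about tool z: -0.001
shift [ 0.0049 -0.      0.0048]
```

```bash

python3 -c "
from h import *
s=get_state();print(np.round(s['qpos'],3),np.round(s['joint_torque'],1),np.round(s['joint_velocities'],3))"; python3 -m pendant '[[0.004,0,0,0,0],[0.0,0,0,0,0]]'; python3 -m pendant '[[0.0,0,-0.008,0,0],[0.0,0,0,0,0]]'
python3 -c "
from h import *
s=get_state();print(np.round(s['qpos'],3));st()"
```

```text
[ 0.322  0.337 -0.47   0.735  0.003  0.192] [ -0.  -40.1  22.3  -0.3   0.    0. ] [-0.005 -0.017  0.021  0.011 -0.002  0.001]
t: 7.3
eef_pos: [0.4908, 0.2333, 0.0111]
orientation: [[-0.991, -0.129, 0.029], [-0.129, 0.992, 0.013], [-0.03, 0.009, -1.0]]
force: [0.0, -0.5, -0.2]
finger_gap: 0.0854
t: 7.5
eef_pos: [0.4908, 0.2334, 0.0203]
orientation: [[-0.991, -0.13, 0.03], [-0.129, 0.992, 0.013], [-0.031, 0.009, -0.999]]
force: [0.8, 0.7, 0.2]
finger_gap: 0.0855
[ 0.323  0.317 -0.471  0.751  0.003  0.193]
t 7.5 pos [0.4908 0.2334 0.0203] yaw x -172.57 z [ 0.03   0.013 -0.999] F [0.8 0.7 0.2] gap 0.0855
```

```bash

python3 -m pendant '[[0.001,0,0.007,0,0],[0.001,0,0.005,0,0],[0.001,0,0,0,0]]'
python3 -c "
from h import *
st();move([0.4896,.2332,.005],187.5)"
```

```text
t: 7.8
eef_pos: [0.4887, 0.2334, 0.008]
orientation: [[-0.991, -0.13, 0.031], [-0.129, 0.992, 0.014], [-0.033, 0.01, -0.999]]
force: [-0.3, -0.2, 0.2]
finger_gap: 0.0853
t 7.8 pos [0.4887 0.2334 0.008 ] yaw x -172.57 z [ 0.031  0.014 -0.999] F [-0.3 -0.2  0.2] gap 0.0853
turn about tool z: -0.0012
shift [-0.0008 -0.0003  0.003 ]
```

Close enough; last 3 mm down, then close.

```bash

python3 -m pendant '[[-0.001,0,0.003,0,0],[0,0,0,0,1],[0,0,0,0,1],[0,0,0,0,1],[0,0,0,0,1]]'
python3 -m pendant '[[0,0,0,0,1],[0,0,0,0,1],[0,0,0,0,1]]'
python3 look.py a3
```

```text
t: 8.3
eef_pos: [0.4891, 0.2327, 0.0038]
orientation: [[-0.991, -0.13, 0.03], [-0.129, 0.992, 0.011], [-0.031, 0.007, -1.0]]
force: [-0.5, -6.0, 10.5]
finger_gap: 0.0282
t: 8.6
eef_pos: [0.4904, 0.2323, 0.005]
orientation: [[-0.991, -0.129, 0.032], [-0.129, 0.992, 0.01], [-0.033, 0.006, -0.999]]
force: [-0.6, -0.4, -1.3]
finger_gap: 0.0106
t 8.6 pos [0.4904 0.2323 0.005 ] yaw x -172.6 z [ 0.032  0.01  -0.999] F [-0.6 -0.4 -1.3] gap 0.0106
[277.8 212. ] 0.65 [0.462  0.2286 0.    ]
```

View pics/a3.png

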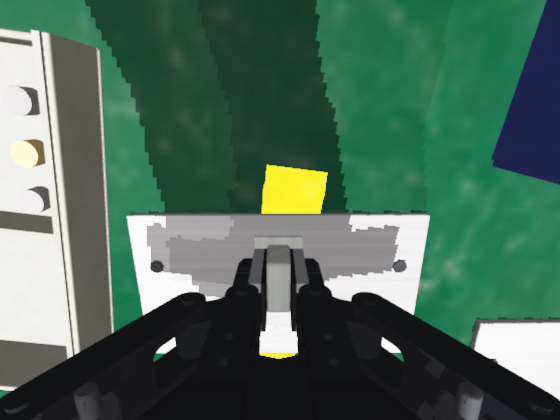

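```bash
cat > place.py <<'E'
from h import *
from fitdeck import frame
def target(lx,g=(.0285,0,.024),tz=(.03,.013,-1.0)):
    """slat origin at deck local (lx,0,.0057), pitch deck-3.8; g = grasp point in slat frame; returns TCP"""
    p=np.load("pics/deck.npy").copy();R,o=frame(p)
    org=R@np.array([lx,0,.0057])+o
    q=p.copy();q[4]=np.radians(10.0);Rs,_=frame(q)
    tz=np.array(tz);tz/=np.linalg.norm(tz)
    gp=org+Rs@np.array(g)
    ue=org+Rs@np.array([.085,0,0])
    print("org",np.round(org,4),"grasp",np.round(gp,4),"TCP",np.round(gp+.019*tz,4),"yaw tool",180+np.degrees(p[3]), "upper edge in deck",np.round(R.T@(ue-o),4))
    return gp+.019*tz,180+np.degrees(p[3])
if __name__=="__main__":
    target(0);target(.06)
E
python3 place.py
python3 -m pendant '[[0,0,-0.03,0,1],[0,0,-0.045,0,1],[0,0,-0.045,0,1],[0,0,-0.045,0,1],[0,0,-0.045,0,1]]'
python3 -c "
from h import *
st();move([0.48,-.32,.22],150.6)"
```

```text
org [ 0.4577 -0.3361  0.0452] grasp [ 0.4786 -0.3478  0.0738] TCP [ 0.4791 -0.3476  0.0548] yaw tool 150.64511293245164 upper edge in deck [0.0848 0.     0.0003]
org [ 0.5086 -0.3647  0.0594] grasp [ 0.5294 -0.3764  0.0879] TCP [ 0.53   -0.3762  0.0689] yaw tool 150.64511293245164 upper edge in deck [ 0.1448 -0.      0.0003]
t: 9.2
eef_pos: [0.4751, 0.228, 0.2105]
orientation: [[-0.992, -0.129, 0.008], [-0.129, 0.992, 0.004], [-0.008, 0.003, -1.0]]
force: [1.1, 0.8, -1.2]
finger_gap: 0.0108
t 9.2 pos [0.4751 0.228  0.2105] yaw x -172.57 z [ 0.008  0.004 -1.   ] F [ 1.1  0.8 -1.2] gap 0.0108
turn about tool z: 0.6428
shift [ 0.0659 -0.544  -0.012 ]
```

```bash

python3 -m pendant '[[0.005,-0.04,-0.002,0.1,1],[0,-0.042,-0.002,0.1,1],[-0.004,-0.042,-0.002,0.1,1],[-0.008,-0.042,-0.002,0.1,1],[-0.012,-0.042,-0.002,0.1,1]]'
python3 -c "
from h import *
st();move([0.48,-.32,.22],150.6)"; python3 look.py a4
```

```text
t: 9.7
eef_pos: [0.4832, 0.018, 0.2278]
orientation: [[-0.93, 0.368, 0.026], [0.368, 0.93, 0.013], [-0.019, 0.021, -1.0]]
force: [0.5, 0.3, -1.6]
finger_gap: 0.0102
t 9.7 pos [0.4832 0.018  0.2278] yaw x 158.39 z [ 0.026  0.013 -1.   ] F [ 0.5  0.3 -1.6] gap 0.0102
turn about tool z: 0.136
shift [-0.1213 -0.3156  0.0034]
t 9.7 pos [0.4832 0.018  0.2278] yaw x 158.39 z [ 0.026  0.013 -1.   ] F [ 0.5  0.3 -1.6] gap 0.0102
[281.2 212.5] 0.93 [0.5287 0.0087 0.    ]
```

View pics/a4.png

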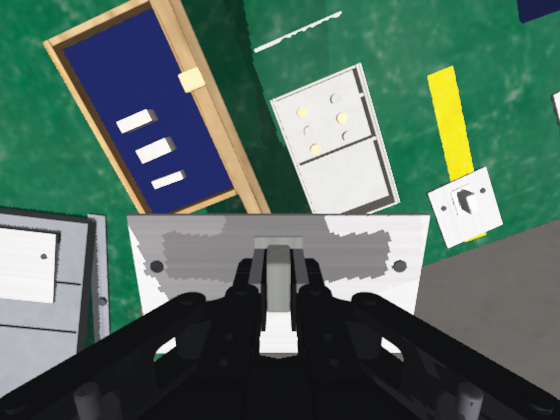

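```bash
python3 - <<'E'
from h import *
from fits import load
for n,z in (("a3",.004),):
    im,m,s=load(n)
    g=cv2.cvtColor(im,cv2.COLOR_RGB2GRAY)
    L=onz(m,(128.5,214),z);Rr=onz(m,(429.5,214),z)
    mid=(L+Rr)/2;print("mid",mid,"width",np.linalg.norm(L-Rr),"yaw",np.degrees(np.arctan2(*(L-Rr)[[0,1]]*[1,1])))
    R=np.array(s["orientation"]);print("mid in tool",R.T@(mid-s["eef_pos"]))
for n in ("a3","a4"):
    im,m,s=load(n);g=cv2.cvtColor(im,cv2.COLOR_RGB2GRAY).astype(int)
    print(n,[ (c,int(np.argmax(np.diff(g[203:222,c]))+203)) for c in (140,200,240,320,360,420)],[int(g[r,110:150].argmax()+110) for r in (216,230)])
move([0.479,-.3476,.13],150.64)
E
python3 -m pendant '[[-0.02,-0.04,0,0.03,1],[-0.02,-0.04,0,0.03,1],[-0.02,-0.04,0,0.03,1],[-0.02,-0.04,0,0.03,1],[-0.02,-0.04,0,0.016,1]]'
python3 -c "
from h import *
st();move([0.479,-.3476,.13],150.64)"
```

```text
mid [0.46153089 0.22938301 0.004     ] width 0.1476984173571958 yaw 172.7234305326013
mid in tool [2.89868058e-02 7.95818355e-04 8.52899206e-05]
a3 [(140, 214), (200, 215), (240, 213), (320, 214), (360, 214), (420, 214)] [137, 130]
a4 [(140, 203), (200, 214), (240, 212), (320, 214), (360, 214), (420, 214)] [144, 130]
turn about tool z: 0.1308
shift [-0.1288 -0.3401  0.0938]
t: 10.3
eef_pos: [0.4885, -0.2076, 0.2224]
orientation: [[-0.873, 0.487, 0.025], [0.487, 0.873, 0.018], [-0.013, 0.028, -1.0]]
force: [0.9, 0.5, -1.6]
finger_gap: 0.0106
t 10.3 pos [ 0.4885 -0.2076  0.2224] yaw x 150.85 z [ 0.025  0.018 -1.   ] F [ 0.9  0.5 -1.6] gap 0.0106
turn about tool z: 0.0036
shift [-0.0587 -0.1295  0.0896]
```

```bash
python3 -m pendant '[[-0.019,-0.043,0.0,0,1],[-0.019,-0.043,0.02,0.004,1],[-0.019,-0.043,0.02,0,1],[0,0,0,0,1]]'
python3 -c "
from place import *
s=st();t,y=target(0,(.0284,-.0009,.024),np.array(s['orientation'])[:,2])
move(t+[0,0,.045],y)"
```

```text
t: 10.7
eef_pos: [0.4776, -0.3508, 0.1785]
orientation: [[-0.871, 0.49, 0.028], [0.491, 0.871, 0.018], [-0.015, 0.029, -0.999]]
force: [-0.2, 0.8, -0.6]
finger_gap: 0.0107
t 10.7 pos [ 0.4776 -0.3508  0.1785] yaw x 150.61 z [ 0.028  0.018 -0.999] F [-0.2  0.8 -0.6] gap 0.0107
org [ 0.4577 -0.3361  0.0452] grasp [ 0.478  -0.3486  0.0737] TCP [ 0.4786 -0.3482  0.0547] yaw tool 150.64511293245164 upper edge in deck [0.0848 0.     0.0003]
turn about tool z: -0.0006
shift [0.0017 0.0004 0.0787]
```

```bash
python3 -m pendant '[[0.001,0,0.03,0,1],[0.001,0,0.03,0,1],[0,0,0.02,0,1],[0,0,0.0,0,1]]'
python3 -c "
from place import *
s=st();t,y=target(0,(.0284,-.0009,.024),np.array(s['orientation'])[:,2])
move(t+[0,0,.02],y)"; python3 look.py a5
```

```text
t: 11.1
eef_pos: [0.4793, -0.3454, 0.0947]
orientation: [[-0.872, 0.489, 0.027], [0.489, 0.872, 0.023], [-0.013, 0.033, -0.999]]
force: [-0.3, 0.2, -1.4]
finger_gap: 0.0107
t 11.1 pos [ 0.4793 -0.3454  0.0947] yaw x 150.71 z [ 0.027  0.023 -0.999] F [-0.3  0.2 -1.4] gap 0.0107
org [ 0.4577 -0.3361  0.0452] grasp [ 0.478  -0.3486  0.0737] TCP [ 0.4786 -0.3481  0.0547] yaw tool 150.64511293245164 upper edge in deck [0.0848 0.     0.0003]
turn about tool z: 0.0011
shift [-0.0005 -0.0034  0.0199]
t 11.1 pos [ 0.4793 -0.3454  0.0947] yaw x 150.71 z [ 0.027  0.023 -0.999] F [-0.3  0.2 -1.4] gap 0.0107
[278.9 213.1] 0.95 [ 0.4821 -0.3434  0.    ]
```

View pics/a5.png

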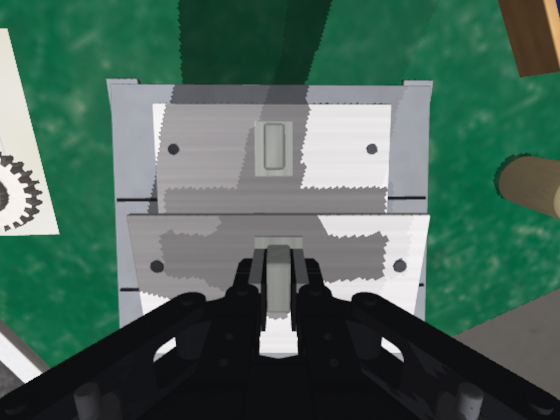

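```bash
python3 -m pendant '[[0,-0.002,0.008,0,1],[0,-0.002,0.008,0,1],[0,0,0.0,0,1]]'
python3 -c "
from place import *
s=st();t,y=target(0,(.0284,-.0009,.024),np.array(s['orientation'])[:,2])
move(t+[0,0,.0],y)"
```

```text
t: 11.5
eef_pos: [0.4825, -0.3517, 0.0848]
orientation: [[-0.873, 0.487, 0.037], [0.487, 0.873, 0.014], [-0.025, 0.03, -0.999]]
force: [-0.1, -0.6, -1.4]
finger_gap: 0.0107
t 11.5 pos [ 0.4825 -0.3517  0.0848] yaw x 150.83 z [ 0.037  0.014 -0.999] F [-0.1 -0.6 -1.4] gap 0.0107
org [ 0.4577 -0.3361  0.0452] grasp [ 0.478  -0.3486  0.0737] TCP [ 0.4787 -0.3483  0.0548] yaw tool 150.64511293245164 upper edge in deck [0.0848 0.     0.0003]
turn about tool z: 0.0032
shift [0.0057 0.0002 0.0299]
```

```bash
python3 -m pendant '[[0.004,0,0.01,0.002,1],[0.003,0,0.008,0,1],[0.001,0,0.0,0,1]]'
python3 -c "
from place import *
s=st();t,y=target(0,(.0284,-.0009,.024),np.array(s['orientation'])[:,2])
move(t+[0,0,.0],y)"
```

```text
t: 11.8
eef_pos: [0.4766, -0.3482, 0.0665]
orientation: [[-0.872, 0.489, 0.039], [0.489, 0.872, 0.012], [-0.028, 0.03, -0.999]]
force: [-0.5, 0.4, -1.1]
finger_gap: 0.0109
t 11.8 pos [ 0.4766 -0.3482  0.0665] yaw x 150.69 z [ 0.039  0.012 -0.999] F [-0.5  0.4 -1.1] gap 0.0109
org [ 0.4577 -0.3361  0.0452] grasp [ 0.478  -0.3486  0.0737] TCP [ 0.4788 -0.3483  0.0548] yaw tool 150.64511293245164 upper edge in deck [0.0848 0.     0.0003]
turn about tool z: 0.0008
shift [-0.0016  0.0006  0.0118]
```

```bash
python3 -m pendant '[[0.0,0.0005,0.005,0,1],[0,0,0.004,0,1],[0,0,0,0,1]]'
python3 -c "
from place import *
s=st();t,y=target(0,(.0284,-.0009,.024),np.array(s['orientation'])[:,2])
move(t+[0,0,.0],y)"
```

```text
t: 12.1
eef_pos: [0.4767, -0.3475, 0.061]
orientation: [[-0.871, 0.489, 0.038], [0.49, 0.872, 0.011], [-0.028, 0.028, -0.999]]
force: [-1.2, 1.2, 3.2]
finger_gap: 0.0106
t 12.1 pos [ 0.4767 -0.3475  0.061 ] yaw x 150.65 z [ 0.038  0.011 -0.999] F [-1.2  1.2  3.2] gap 0.0106
org [ 0.4577 -0.3361  0.0452] grasp [ 0.478  -0.3486  0.0737] TCP [ 0.4788 -0.3483  0.0548] yaw tool 150.64511293245164 upper edge in deck [0.0848 0.     0.0003]
turn about tool z: 0.0001
shift [-0.002   0.0001  0.0063]
```

```bash
python3 -m pendant '[[-0.001,0,0.004,0,1],[-0.0005,0,0.003,0,1],[0,0,0,0,1]]'
python3 -c "
from place import *
s=st();t,y=target(0,(.0284,-.0009,.024),np.array(s['orientation'])[:,2])
move(t+[0,0,.0],y)"
python3 look.py a6
```

```text
t: 12.4
eef_pos: [0.4771, -0.3477, 0.0592]
orientation: [[-0.871, 0.49, 0.036], [0.491, 0.871, 0.009], [-0.027, 0.026, -0.999]]
force: [-1.6, 1.5, 2.8]
finger_gap: 0.0107
t 12.4 pos [ 0.4771 -0.3477  0.0592] yaw x 150.61 z [ 0.036  0.009 -0.999] F [-1.6  1.5  2.8] gap 0.0107
org [ 0.4577 -0.3361  0.0452] grasp [ 0.478  -0.3486  0.0737] TCP [ 0.4787 -0.3484  0.0547] yaw tool 150.64511293245164 upper edge in deck [0.0848 0.     0.0003]
turn about tool z: -0.0007
shift [-0.0016  0.0001  0.0045]
t 12.4 pos [ 0.4771 -0.3477  0.0592] yaw x 150.61 z [ 0.036  0.009 -0.999] F [-1.6  1.5  2.8] gap 0.0107
[280.  214.6] 0.67 [ 0.471  -0.3419  0.    ]
[280.3 217.4] 0.31 [ 0.4729 -0.3427  0.    ]
```

View pics/a6.png

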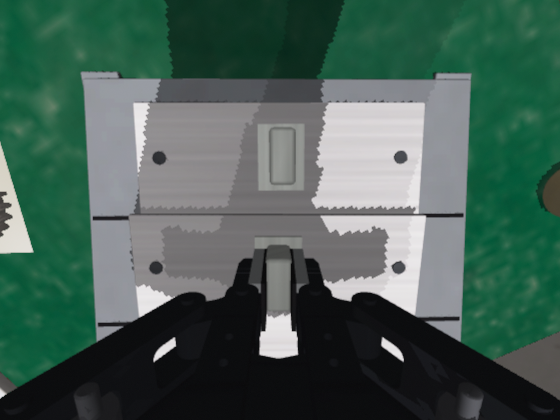

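```bash
python3 -m pendant '[[-0.001,0,0.005,0,1],[-0.001,0,0.005,0,1],[0,0,0.003,0,1],[0,0,0,0,1]]'
python3 -c "
from place import *
s=st();t,y=target(0,(.0284,-.0009,.024),np.array(s['orientation'])[:,2])
move(t+[0,0,.0],y)"
python3 look.py a7
```

```text
t: 12.9
eef_pos: [0.4774, -0.3479, 0.0563]
orientation: [[-0.871, 0.491, 0.033], [0.491, 0.871, 0.008], [-0.025, 0.023, -0.999]]
force: [-0.8, -0.1, -0.4]
finger_gap: 0.0108
t 12.9 pos [ 0.4774 -0.3479  0.0563] yaw x 150.57 z [ 0.033  0.008 -0.999] F [-0.8 -0.1 -0.4] gap 0.0108
org [ 0.4577 -0.3361  0.0452] grasp [ 0.478  -0.3486  0.0737] TCP [ 0.4787 -0.3484  0.0547] yaw tool 150.64511293245164 upper edge in deck [0.0848 0.     0.0003]
turn about tool z: -0.0014
shift [-0.0013  0.0002  0.0016]
t 12.9 pos [ 0.4774 -0.3479  0.0563] yaw x 150.57 z [ 0.033  0.008 -0.999] F [-0.8 -0.1 -0.4] gap 0.0108
[279.9 212.5] 0.96 [ 0.4689 -0.341  -0.    ]
```

View pics/a7.png

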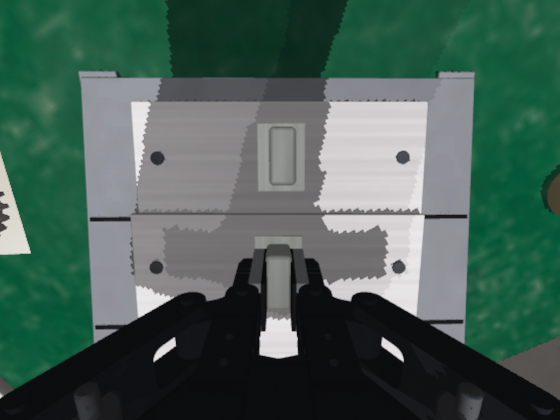

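```bash
python3 - <<'E'
from h import *
im=cv2.imread("pics/a7.png");a=im[190:330,80:480];cv2.imwrite("pics/a7z.png",cv2.resize(a,None,fx=2,fy=2,interpolation=cv2.INTER_CUBIC))
s=optics.read_camera("side");cv2.imwrite("pics/s7.png",cv2.resize(s[260:400,170:370,::-1],None,fx=4,fy=4,interpolation=cv2.INTER_CUBIC))
E
```

```text
(no output)
```

View pics/a7z.png

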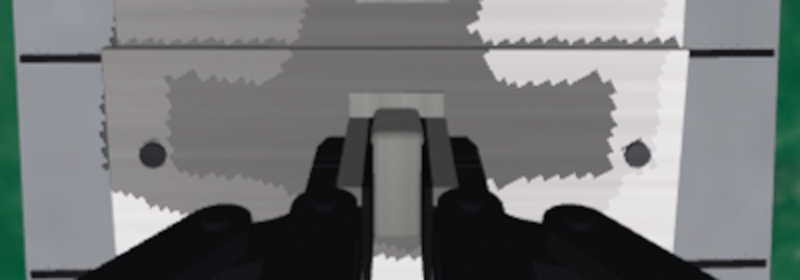

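View pics/s7.png

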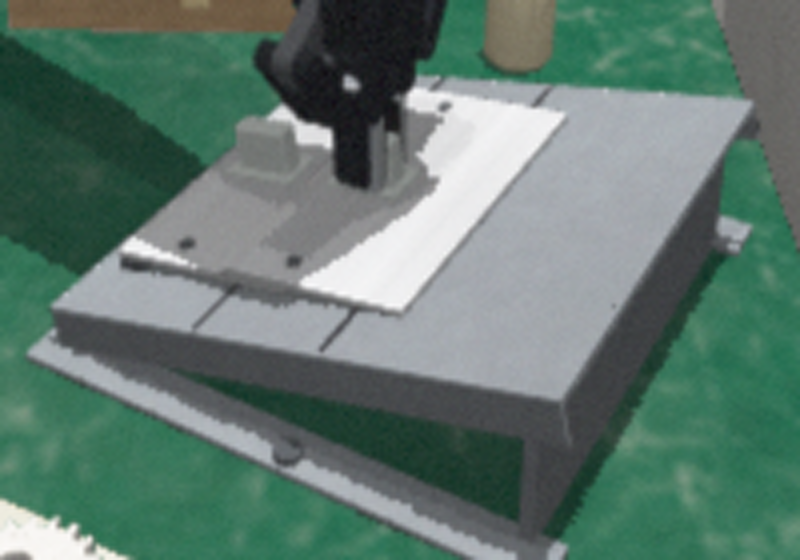

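```bash
python3 -m pendant '[[0,0,0,0,0.7],[0,0,0,0,0.5],[0,0,0,0,0.5],[0,0,-0.01,0,0.4],[0,0,-0.02,0,0.4]]'
python3 -m pendant '[[0,0,-0.045,0,0.2],[0,0,-0.045,0,0],[0,0,-0.045,0,0],[0,0,0,0,0]]'
python3 look.py a8
```

```text
t: 13.55
eef_pos: [0.4751, -0.3465, 0.0812]
orientation: [[-0.871, 0.49, 0.029], [0.491, 0.871, 0.014], [-0.018, 0.026, -0.999]]
force: [0.7, 0.0, -0.0]
finger_gap: 0.051
t: 13.95
eef_pos: [0.4714, -0.349, 0.2236]
orientation: [[-0.871, 0.49, 0.03], [0.491, 0.871, 0.013], [-0.019, 0.026, -0.999]]
force: [0.3, -0.8, 0.8]
finger_gap: 0.0855
t 13.95 pos [ 0.4714 -0.349   0.2236] yaw x 150.6 z [ 0.03   0.013 -0.999] F [ 0.3 -0.8  0.8] gap 0.0855
[277.2 168. ] 0.75 [ 0.4628 -0.3396  0.    ]
```

View pics/a8.png

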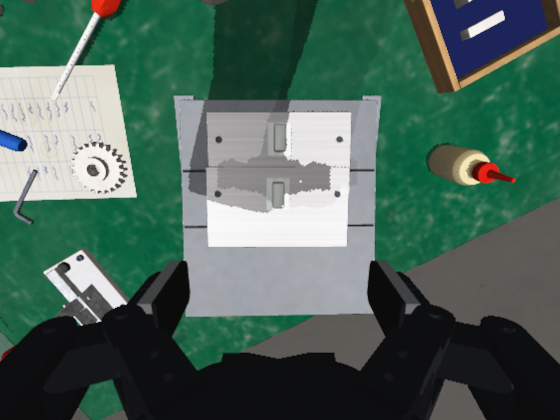

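```bash
cat > chk.py <<'E'
import sys
from h import *
import fitdeck
from fits import load
from scipy.optimize import least_squares
from scipy.ndimage import map_coordinates,gaussian_filter
n=sys.argv[1];lx0=float(sys.argv[2]);D=sys.argv[3] if len(sys.argv)>3 else "deck"
im,m,s=load(n);g=gaussian_filter(cv2.cvtColor(im,cv2.COLOR_RGB2GRAY).astype(float),.7)
p0=np.load("pics/deck.npy");pitch=np.radians(3.8)
def search(W,segs,p,rng):
    obs=[]
    for name,a,b,ty in segs:
        a=np.array(a);b=np.array(b);ua=proj(m,W(p,a));ub=proj(m,W(p,b))
        nn=np.array([-(ub-ua)[1],(ub-ua)[0]]);nn/=np.linalg.norm(nn);ts=np.linspace(-rng,rng,rng*8+1)
        for f in np.linspace(.03,.97,20):
            c=ua+f*(ub-ua);q=c[None]+ts[:,None]*nn
            v=map_coordinates(g,[q[:,1],q[:,0]],order=1)
            sc=-(v-np.median(v)) if ty=="l" else np.abs(np.gradient(v));j=np.argmax(sc)
            if sc[j]<(12 if ty=="l" else .8): continue
            obs.append((name,a+f*(b-a),nn,c+ts[j]*nn))
    return obs
def run(W,segs,p,prior,rngs=(7,5,3,3)):
    for r in rngs:
        obs=search(W,segs,p,r)
        f=lambda p:[(proj(m,W(p,l))-q)@nn for _,l,nn,q in obs]+list(prior(p))
        p=least_squares(f,p,loss="soft_l1",x_scale=[.001]*3+[.01]*(len(p)-3)).x
    e=f(p)
    print({k:(round(float(np.median([e[i] for i in range(len(obs)) if obs[i][0]==k])),2),sum(o[0]==k for o in obs)) for k in dict.fromkeys(o[0] for o in obs)})
    return p
def Wd(p,l):
    R,o=fitdeck.frame(p);return R@l+o
dsegs=[("R",(-.05,-.105,0),(.06,-.105,0),"e"),("L",(-.05,.105,0),(.06,.105,0),"e"),("lowL",(0,.1,0),(0,.08,0),"l"),("lowR",(0,-.08,0),(0,-.1,0),"l"),("upL",(.06,.1,0),(.06,.08,0),"l"),("upR",(.06,-.08,0),(.06,-.1,0),"l")]
pd=run(Wd,dsegs,p0,lambda p:[(p[2]-p0[2])*1000,(p[4]-p0[4])*1000])
print("deck here",np.round(pd[:3],4),np.degrees(pd[3:]))
if D=="new": pd=pd
R,o=fitdeck.frame(pd)
def Ws(p,l):
    c,sn=np.cos(p[2]),np.sin(p[2]);x=l[0]*np.cos(pitch)+.004*np.sin(pitch);z=.0057+.004-l[0]*np.sin(pitch)
    q=np.array([p[0]+c*x-sn*l[1],p[1]+sn*x+c*l[1],z]);return R@q+o
ss=[("top",(.085,.07),(.085,-.07),"e"),("L",(.01,.075),(.08,.075),"e"),("R",(.01,-.075),(.08,-.075),"e"),("low",(0,.07),(0,-.07),"e")]
p=run(Ws,ss,np.array([lx0,0,0.]),lambda p:[],(5,4,3,3))
print("slat in deck: x mm",round(1000*(p[0]-lx0),2),"y mm",round(1000*p[1],2),"yaw deg",round(np.degrees(p[2]),2))
o_=im.copy()
for nm,a,b,t in dsegs: cv2.line(o_,*[tuple(np.round(proj(m,Wd(pd,np.array(x)))).astype(int).tolist()) for x in (a,b)],(255,0,0),1)
for nm,a,b,t in ss: cv2.line(o_,*[tuple(np.round(proj(m,Ws(p,x))).astype(int).tolist()) for x in (a,b)],(0,0,255),1)
cv2.imwrite(f"pics/chk_{n}.png",cv2.resize(o_[80:330,150:420,::-1],None,fx=2.4,fy=2.4))
E
python3 chk.py a8 0
```

```text
{'R': (0.23, 20), 'L': (0.01, 20), 'lowL': (0.0, 20), 'lowR': (0.02, 20), 'upL': (0.01, 20), 'upR': (-0.09, 20)}
deck here [ 0.4593 -0.3367  0.04  ] [-29.33398579  13.66628782]
{'top': (0.0, 20), 'L': (-0.02, 20), 'R': (-0.02, 20), 'low': (0.26, 19)}
slat in deck: x mm -3.05 y mm -1.54 yaw deg -0.43
```

View pics/chk_a8.png

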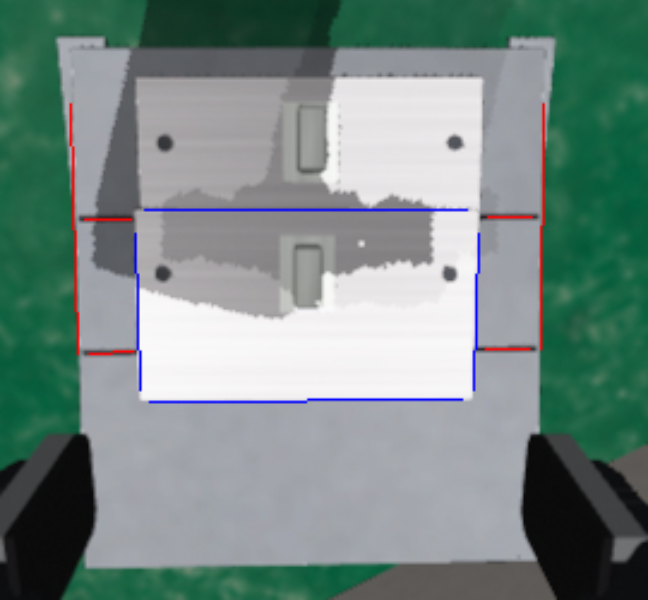

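```bash
cat > tgt.py <<'E'
import sys
from place import *
# args: lx ly dz(above) [gz]
lx,ly,dz=[float(a) for a in sys.argv[1:4]];gz=float(sys.argv[4]) if len(sys.argv)>4 else .024
s=st();p=np.load("pics/deck.npy").copy();R,o=frame(p)
org=R@np.array([lx,ly,.0057])+o;q=p.copy();q[4]=np.radians(10.);Rs,_=frame(q)
t=org+Rs@np.array([.028,0,gz])+.019*np.array(s["orientation"])[:,2]+[0,0,dz]
print("target",np.round(t,4));move(t,180+np.degrees(p[3]))
E
python3 - <<'E'
import numpy as np
p=np.load("pics/deck.npy");p[:3]=[.4592,-.3367,.0398];np.save("pics/deck.npy",p)
E
python3 tgt.py -.003 -.0015 .045
```

```text
t 14.05 pos [ 0.4689 -0.3466  0.2178] yaw x 150.6 z [ 0.023  0.02  -1.   ] F [-0.1  0.8 -0.4] gap 0.0851
target [ 0.4756 -0.347   0.0991]
turn about tool z: -0.0008
shift [-0.0048 -0.0005  0.1187]
```

```bash
python3 -m pendant '[[-0.001,0,0.04,0,0],[-0.001,0,0.04,0,0],[-0.001,0,0.038,0,0],[0,0,0,0,0.2],[0,0,0,0,0.2]]'; python3 tgt.py -.003 -.0015 .0
```

```text
t: 14.55
eef_pos: [0.472, -0.3436, 0.093]
orientation: [[-0.871, 0.491, 0.019], [0.491, 0.871, 0.024], [-0.004, 0.03, -1.0]]
force: [1.2, 0.4, -0.1]
finger_gap: 0.0687
t 14.55 pos [ 0.472  -0.3436  0.093 ] yaw x 150.59 z [ 0.019  0.024 -1.   ] F [ 1.2  0.4 -0.1] gap 0.0687
target [ 0.4755 -0.3469  0.0541]
turn about tool z: -0.0009
shift [-0.0046 -0.0024  0.0388]
```

```bash
python3 -m pendant '[[-0.001,-0.001,0.018,0,0.2],[0,-0.001,0.014,0,0.2],[0,0,0,0,0.3]]'; python3 tgt.py -.003 -.0015 .0
```

```text
t: 14.85
eef_pos: [0.4737, -0.3463, 0.0632]
orientation: [[-0.871, 0.491, 0.021], [0.491, 0.871, 0.022], [-0.008, 0.029, -1.0]]
force: [-0.8, 0.6, 0.1]
finger_gap: 0.0601
t 14.85 pos [ 0.4737 -0.3463  0.0632] yaw x 150.6 z [ 0.021  0.022 -1.   ] F [-0.8  0.6  0.1] gap 0.0601
target [ 0.4755 -0.347   0.0541]
turn about tool z: -0.0008
shift [-0.0019  0.      0.0091]
```

```bash
python3 -m pendant '[[-0.001,0,0.006,0,0.3],[-0.0005,0,0.003,0,0.4],[0,0,0,0,0.5]]'; python3 tgt.py -.003 -.0015 .0
```

```text
t: 15.15
eef_pos: [0.477, -0.3486, 0.0567]
orientation: [[-0.871, 0.491, 0.024], [0.491, 0.871, 0.018], [-0.012, 0.028, -1.0]]
force: [-0.4, 0.7, 0.1]
finger_gap: 0.0426
t 15.15 pos [ 0.477  -0.3486  0.0567] yaw x 150.59 z [ 0.024  0.018 -1.   ] F [-0.4  0.7  0.1] gap 0.0426
target [ 0.4756 -0.347   0.0541]
turn about tool z: -0.0009
shift [0.002  0.0006 0.0026]
```

```bash
python3 -m pendant '[[0.001,0.0005,0.002,0,1],[0,0,0,0,1],[0,0,0,0,1],[0,0,0,0,1]]'; python3 tgt.py 0 0 .0
```

```text
t: 15.55
eef_pos: [0.477, -0.3484, 0.0568]
orientation: [[-0.871, 0.491, 0.026], [0.491, 0.871, 0.016], [-0.014, 0.026, -1.0]]
force: [-0.8, 0.8, 0.2]
finger_gap: 0.0105
t 15.55 pos [ 0.477  -0.3484  0.0568] yaw x 150.58 z [ 0.026  0.016 -1.   ] F [-0.8  0.8  0.2] gap 0.0105
target [ 0.4789 -0.3472  0.0548]
turn about tool z: -0.0011
shift [-0.001   0.0019  0.002 ]
```

```bash
python3 -m pendant '[[-0.001,0.001,-0.003,0,1],[-0.002,0.001,-0.001,0,1],[0,0,0,0,1]]'; python3 -c "
from h import *
st();move([.4805,-.3483,.0575],150.65)"
```

```text
t: 15.85
eef_pos: [0.4805, -0.3477, 0.0605]
orientation: [[-0.871, 0.491, 0.025], [0.491, 0.871, 0.017], [-0.014, 0.027, -1.0]]
force: [-0.6, -0.5, -1.5]
finger_gap: 0.0105
t 15.85 pos [ 0.4805 -0.3477  0.0605] yaw x 150.59 z [ 0.025  0.017 -1.   ] F [-0.6 -0.5 -1.5] gap 0.0105
turn about tool z: -0.001
shift [-0.0002 -0.0006  0.003 ]
```

```bash
python3 -m pendant '[[0.0005,-0.0005,0.003,0,1],[0.0005,0,0.003,0,1],[0,0,0,0,1]]'; python3 -c "
from h import *
st();move([.4805,-.3483,.0575],150.65)"
```

```text
t: 16.15
eef_pos: [0.4805, -0.3482, 0.0573]
orientation: [[-0.871, 0.49, 0.027], [0.491, 0.871, 0.015], [-0.016, 0.026, -1.0]]
force: [-1.2, 0.8, 0.3]
finger_gap: 0.011
t 16.15 pos [ 0.4805 -0.3482  0.0573] yaw x 150.62 z [ 0.027  0.015 -1.   ] F [-1.2  0.8  0.3] gap 0.011
turn about tool z: -0.0005
shift [-0.     -0.0001 -0.0002]
```

Spot on. Release and check.

```bash
python3 -m pendant '[[0,0,0,0,0.8],[0,0,0,0,0.6],[0,0,0,0,0.5],[0,0,-0.01,0,0.4],[0,0,-0.02,0,0.4]]'
python3 -m pendant '[[0.01,0,-0.045,0,0.2],[0.01,0,-0.045,0,0],[0.01,0,-0.04,0,0],[0,0,0,0,0],[0,0,0,0,0]]'
python3 look.py a9; python3 chk.py a9 0
```

```text
t: 16.65
eef_pos: [0.4776, -0.3468, 0.0845]
orientation: [[-0.871, 0.49, 0.022], [0.491, 0.871, 0.02], [-0.009, 0.028, -1.0]]
force: [-0.4, 0.3, -0.7]
finger_gap: 0.0513
t: 17.15
eef_pos: [0.4485, -0.3353, 0.2236]
orientation: [[-0.871, 0.49, 0.026], [0.491, 0.871, 0.017], [-0.014, 0.027, -1.0]]
force: [0.0, 0.4, -0.6]
finger_gap: 0.0853
t 17.15 pos [ 0.4485 -0.3353  0.2236] yaw x 150.61 z [ 0.026  0.017 -1.   ] F [ 0.   0.4 -0.6] gap 0.0853
[278.3 194.7] 0.6 [ 0.4685 -0.3403  0.    ]
{'R': (0.15, 20), 'L': (0.01, 20), 'lowL': (0.26, 20), 'lowR': (0.04, 20), 'upL': (-0.24, 20), 'upR': (0.03, 20)}
deck here [ 0.4592 -0.3367  0.0401] [-29.40447289  13.66565261]
{'top': (0.24, 20), 'L': (0.01, 20), 'R': (0.01, 20), 'low': (-0.76, 20)}
slat in deck: x mm -0.37 y mm -0.44 yaw deg -0.18
```

View pics/chk_a9.png

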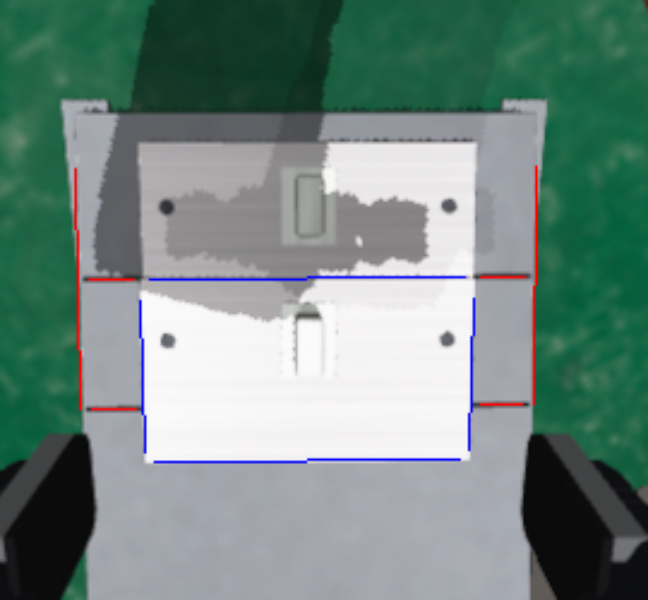

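```bash
python3 - <<'E'
import cv2,numpy as np
a=cv2.imread("pics/a1.png")[130:330,0:220];b=cv2.imread("pics/a2.png")[0:200,340:560]
cv2.imwrite("pics/hold.png",np.hstack([cv2.resize(x,None,fx=1.8,fy=1.8,interpolation=cv2.INTER_CUBIC) for x in (a,b)]))
E
```

```text
(no output)
```

View pics/hold.png

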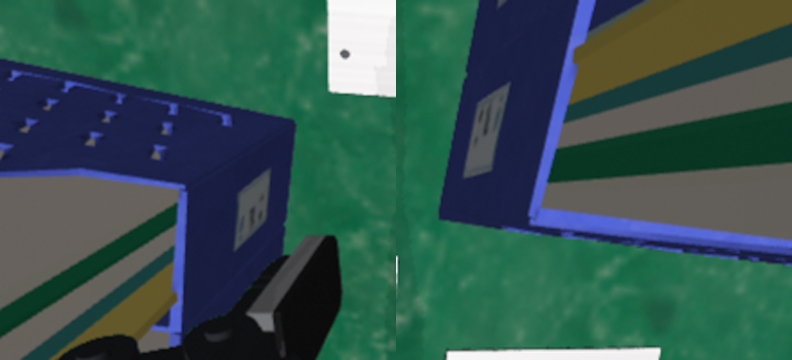

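```bash
python3 - <<'E'
from h import *
from fits import load
m1=load("a1")[1];m2=load("a2")[1]
print("topcorner",tri([ray(m1,(102.8,233.9)),ray(m2,(417.2,119.4))]))
print("bottom",onz(m1,(163.3,196.7),0),onz(m2,(365,121.1),0))
t=optics.camera_model("top")
for uv in ((190,231),(190,320),(48,228)):
  for z in (0.1,.2): print(uv,z,np.round(onz(t,uv,z),3))
E
```

```text
topcorner (array([0.42123807, 0.33040185, 0.13233605]), [np.float64(0.0007419720281807504), np.float64(0.0007419720281808714)])
bottom [0.42369485 0.32692987 0.        ] [0.42460385 0.3288841  0.        ]
(190, 231) 0.1 [0.423 0.305 0.1  ]
(190, 231) 0.2 [0.416 0.281 0.2  ]
(190, 320) 0.1 [0.173 0.302 0.1  ]
(190, 320) 0.2 [0.187 0.278 0.2  ]
(48, 228) 0.1 [0.439 0.719 0.1  ]
(48, 228) 0.2 [0.431 0.66  0.2  ]
```

```bash

python3 -m pendant '[[0.018,0.042,0,-0.128,0],[0.014,0.045,0,-0.128,0],[0.008,0.047,0,-0.128,0],[0.002,0.048,0,-0.128,0],[-0.004,0.048,0,-0.128,0]]'
python3 -m pendant '[[-0.01,0.048,0,0,0],[-0.01,0.048,0,0,0],[-0.01,0.048,0,0,0],[-0.01,0.048,0,0,0],[-0.01,0.048,0,0,0]]'
python3 -c "
from h import *
st();move([0.5294,.427,.2],187.65)"
```

```text
t: 17.75
eef_pos: [0.4666, -0.0968, 0.2192]
orientation: [[-0.99, -0.14, 0.015], [-0.14, 0.99, 0.022], [-0.018, 0.019, -1.0]]
force: [0.7, 0.1, 0.2]
finger_gap: 0.0854
t: 18.25
eef_pos: [0.4762, 0.1529, 0.2164]
orientation: [[-0.99, -0.142, 0.001], [-0.142, 0.99, 0.022], [-0.004, 0.022, -1.0]]
force: [0.5, -1.0, 0.7]
finger_gap: 0.0857
t 18.25 pos [0.4762 0.1529 0.2164] yaw x -171.85 z [ 0.001  0.022 -1.   ] F [ 0.5 -1.   0.7] gap 0.0857
turn about tool z: 0.0086
shift [-0.0914  0.2634  0.0226]
```

```bash

python3 -m pendant '[[-0.015,0.045,0,0.004,0],[-0.015,0.045,0,0,0],[-0.015,0.045,0,0,0],[-0.015,0.045,0,0,0],[-0.015,0.045,0,0,0]]'
python3 -m pendant '[[-0.005,0.015,0,0.004,0],[0,0,0,0,0]]'
python3 look.py b1; python3 - <<'E'
from fits import *
fit(["b1"],[.5017,.4233,.134],.004)
move([0.5294,.427,.05],187.65)
E
```

```text
t: 18.75
eef_pos: [0.5133, 0.3955, 0.2105]
orientation: [[-0.99, -0.14, -0.014], [-0.14, 0.99, 0.015], [0.012, 0.017, -1.0]]
force: [1.0, -0.9, 0.5]
finger_gap: 0.0854
t: 18.95
eef_pos: [0.515, 0.4168, 0.2056]
orientation: [[-0.99, -0.142, -0.019], [-0.143, 0.99, 0.013], [0.017, 0.016, -1.0]]
force: [-1.0, -0.2, -0.1]
finger_gap: 0.0859
t 18.95 pos [0.515  0.4168 0.2056] yaw x -171.8 z [-0.019  0.013 -1.   ] F [-1.  -0.2 -0.1] gap 0.0859
[281.6 180.5] 0.6 [0.5056 0.4228 0.    ]
['b1'] xyz [0.5015 0.4239 0.004 ] yaw 7.55 n 80 med|e| 0.25 per edge [np.float64(-0.25), np.float64(0.0), np.float64(0.01), np.float64(-0.24)]
turn about tool z: 0.0075
shift [-0.0193  0.0082  0.1557]
```

View pics/b1.png

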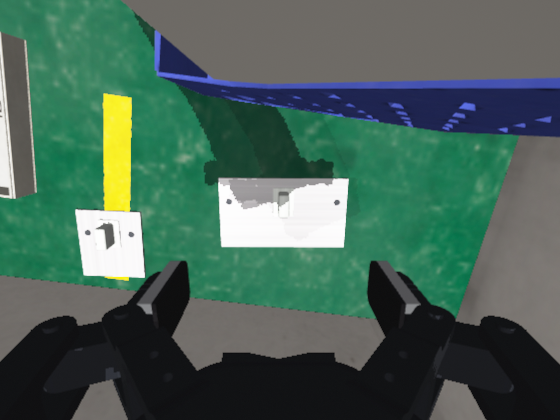

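```bash

python3 -m pendant '[[-0.006,0.003,0.04,0.005,0],[-0.006,0.003,0.04,0.003,0],[-0.005,0.003,0.04,0,0],[0,0,0.02,0,0],[0,0,0,0,0]]'
python3 -c "
from h import *
s=st();print(np.round(s['joint_torque'],1));move([0.5298,.4278,.02],187.6)"
```

```text
t: 19.55
eef_pos: [0.5288, 0.4178, 0.0636]
orientation: [[-0.992, -0.123, -0.019], [-0.123, 0.992, 0.009], [0.018, 0.012, -1.0]]
force: [-0.6, -1.3, -1.3]
finger_gap: 0.0852
t 19.55 pos [0.5288 0.4178 0.0636] yaw x -172.94 z [-0.019  0.009 -1.   ] F [-0.6 -1.3 -1.3] gap 0.0852
[  0.3 -51.7  26.9  -0.4   0.1   0. ]
turn about tool z: -0.0094
shift [-0.003   0.0093  0.0436]
```

```bash

python3 -m pendant '[[-0.001,0.005,0.02,-0.005,0],[0,0.004,0.02,-0.003,0],[0,0,0,0,0],[0,0,0,0,0]]'
python3 -c "
from h import *
s=st();print(np.round(s['joint_torque'],1));move([0.5293,.4278,.005],187.6)"
```

```text
t: 19.95
eef_pos: [0.53, 0.422, 0.0278]
orientation: [[-0.992, -0.124, -0.017], [-0.124, 0.992, 0.009], [0.015, 0.011, -1.0]]
force: [0.3, 0.8, -0.3]
finger_gap: 0.0855
t 19.95 pos [0.53   0.422  0.0278] yaw x -172.86 z [-0.017  0.009 -1.   ] F [ 0.3  0.8 -0.3] gap 0.0855
[  0.2 -51.3  24.1   0.1   0.    0. ]
turn about tool z: -0.008
shift [-0.0004  0.0056  0.0229]
```

```bash

python3 -m pendant '[[0.001,0.006,0.014,-0.01,0],[0.001,0.003,0.008,-0.005,0],[0,0,0,0,0]]'
python3 -c "
from h import *
s=st();print(np.round(s['joint_torque'],1));move([0.5293,.4278,.005],187.6)"
```

```text
t: 20.25
eef_pos: [0.5289, 0.4318, 0.0091]
orientation: [[-0.99, -0.139, -0.011], [-0.139, 0.99, 0.013], [0.009, 0.014, -1.0]]
force: [-0.6, 0.1, 1.4]
finger_gap: 0.0854
t 20.25 pos [0.5289 0.4318 0.0091] yaw x -172.02 z [-0.011  0.013 -1.   ] F [-0.6  0.1  1.4] gap 0.0854
[ -0.1 -53.6  24.9  -0.1   0.1  -0. ]
turn about tool z: 0.0067
shift [ 0.0002 -0.0041  0.004 ]
```

```bash

python3 -m pendant '[[0,-0.004,0.004,0.006,0],[0,0,0,0,0.2],[0,0,0,0,0.4]]'
python3 -c "
from h import *
s=st();print(np.round(s['joint_torque'],1));move([0.5293,.4278,.005],187.6)"
```

```text
t: 20.55
eef_pos: [0.5297, 0.428, 0.0051]
orientation: [[-0.991, -0.133, -0.011], [-0.133, 0.991, 0.013], [0.009, 0.014, -1.0]]
force: [0.1, 0.9, -0.1]
finger_gap: 0.0593
t 20.55 pos [0.5297 0.428  0.0051] yaw x -172.35 z [-0.011  0.013 -1.   ] F [ 0.1  0.9 -0.1] gap 0.0593
[  0.  -53.   24.1   0.1   0.    0. ]
turn about tool z: 0.0008
shift [ 0.0004 -0.0002  0.0002]
```

```bash

python3 -m pendant '[[0,0,0,0,1],[0,0,0,0,1],[0,0,0,0,1],[0,0,0,0,1],[0,0,0,0,1]]'
python3 look.py b2
python3 - <<'E'
from h import *
from fits import load
im,m,s=load("b2");g=cv2.GaussianBlur(cv2.cvtColor(im,cv2.COLOR_RGB2GRAY),(3,3),0).astype(float)
print([ (c,int(np.argmax(abs(np.diff(g[200:225,c])))+200)) for c in (150,200,350,400,420)])
print([int(np.argmax(abs(np.diff(g[r,110:160])))+110) for r in (220,235,250)],[int(np.argmax(abs(np.diff(g[r,400:450])))+400) for r in (220,235,250)])
E
```

```text
t: 21.05
eef_pos: [0.5301, 0.4281, 0.0062]
orientation: [[-0.991, -0.133, -0.01], [-0.133, 0.991, 0.013], [0.008, 0.014, -1.0]]
force: [-0.7, 0.9, -0.4]
finger_gap: 0.0109
t 21.05 pos [0.5301 0.4281 0.0062] yaw x -172.38 z [-0.01   0.013 -1.   ] F [-0.7  0.9 -0.4] gap 0.0109
[277.4 209.9] 0.8 [ 0.5012  0.4241 -0.    ]
[(150, 213), (200, 213), (350, 213), (400, 213), (420, 212)]
[127, 130, 132] [426, 424, 422]
```

View pics/b2.png

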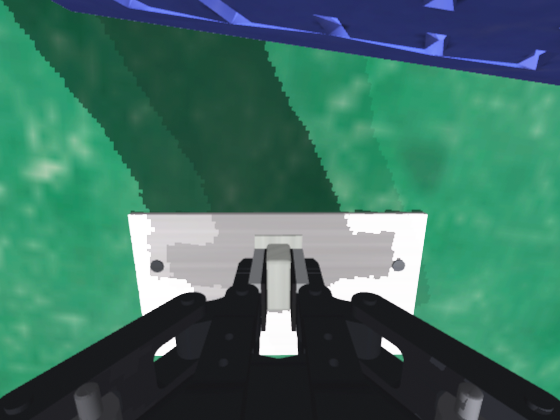

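```bash

python3 -m pendant '[[-0.003,0,-0.03,0,1],[-0.004,0,-0.045,0,1],[-0.004,-0.002,-0.045,0,1],[-0.004,-0.004,-0.045,0,1],[0,-0.01,-0.045,0,1]]'
python3 -c "
from h import *
st();move([0.48,-.05,.22],150.6)"
```

```text
t: 21.65
eef_pos: [0.5423, 0.4081, 0.2078]
orientation: [[-0.99, -0.135, -0.033], [-0.135, 0.991, 0.0], [0.032, 0.004, -0.999]]
force: [0.5, 0.2, -1.3]
finger_gap: 0.0106
t 21.65 pos [0.5423 0.4081 0.2078] yaw x -172.24 z [-0.033  0.    -0.999] F [ 0.5  0.2 -1.3] gap 0.0106
turn about tool z: 0.6486
shift [ 0.1239 -0.4454 -0.0102]
```

```bash

python3 -m pendant '[[0.01,-0.04,-0.002,0,1],[0.01,-0.043,-0.003,0,1],[0.01,-0.044,-0.003,0.02,1],[0.01,-0.044,-0.003,0.06,1],[0.006,-0.044,-0.003,0.08,1]]'
python3 -m pendant '[[0.002,-0.044,-0.003,0.09,1],[-0.003,-0.044,-0.003,0.1,1],[-0.008,-0.044,-0.003,0.1,1],[-0.012,-0.043,-0.003,0.1,1],[-0.016,-0.042,-0.002,0.08,1]]'
python3 -c "
from h import *
st();move([0.53,-.376,.15],150.65)"
```

```text
t: 22.15
eef_pos: [0.5274, 0.1897, 0.2297]
orientation: [[-1.0, 0.021, -0.014], [0.021, 1.0, 0.011], [0.015, 0.011, -1.0]]
force: [-0.4, 0.7, -1.4]
finger_gap: 0.0105
t: 22.65
eef_pos: [0.5124, -0.0407, 0.2399]
orientation: [[-0.873, 0.487, -0.015], [0.487, 0.873, 0.012], [0.019, 0.003, -1.0]]
force: [1.1, 0.6, -1.0]
finger_gap: 0.0106
t 22.65 pos [ 0.5124 -0.0407  0.2399] yaw x 150.84 z [-0.015  0.012 -1.   ] F [ 1.1  0.6 -1. ] gap 0.0106
turn about tool z: 0.0033
shift [-0.1804 -0.2845  0.0857]
```

```bash

python3 -m pendant '[[-0.025,-0.04,0,0.003,1],[-0.025,-0.04,0,0,1],[-0.025,-0.04,0,0,1],[-0.025,-0.04,0.0,0,1],[-0.025,-0.04,0.0,0,1]]'
python3 -m pendant '[[-0.025,-0.04,0,0,1],[-0.022,-0.035,0.01,0,1],[0,0,0.01,0,1],[0,0,0,0,1]]'
sed -i 's/Rs@np.array(\[.028,0,gz\])/Rs@np.array([gx,gy,gz])/; s/^s=st()/gx,gy=(float(sys.argv[5]),float(sys.argv[6])) if len(sys.argv)>6 else (.028,0)\ns=st()/' tgt.py
python3 tgt.py .0617 .0013 .05 .025 .029 .0001; python3 -c "
from h import *
print(get_state()['joint_torque'])"
```

```text
t: 23.15
eef_pos: [0.5203, -0.2848, 0.2351]
orientation: [[-0.871, 0.491, -0.015], [0.491, 0.871, 0.014], [0.02, 0.005, -1.0]]
force: [0.6, 1.5, -1.0]
finger_gap: 0.0107
t: 23.55
eef_pos: [0.5225, -0.3832, 0.2099]
orientation: [[-0.867, 0.498, -0.015], [0.498, 0.867, 0.014], [0.02, 0.005, -1.0]]
force: [-0.7, -0.0, -1.6]
finger_gap: 0.0105
t 23.55 pos [ 0.5225 -0.3832  0.2099] yaw x 150.14 z [-0.015  0.014 -1.   ] F [-0.7 -0.  -1.6] gap 0.0105
target [ 0.5318 -0.3758  0.1206]
turn about tool z: -0.0087
shift [-0.0062  0.0105  0.0892]
[-9.01276879e-01 -4.89556754e+01  3.10499382e+01 -2.41759652e-01
 -4.48811939e-02 -9.51869093e-03]
```

```bash

python3 -m pendant '[[-0.002,0.004,0.03,-0.006,1],[-0.002,0.004,0.03,-0.004,1],[-0.002,0.003,0.03,0,1],[0,0,0,0,1]]'
python3 tgt.py .0617 .0013 .02 .025 .029 .0001; python3 look.py b3
```

```text
t: 23.95
eef_pos: [0.5325, -0.3711, 0.1186]
orientation: [[-0.874, 0.486, -0.014], [0.486, 0.874, 0.015], [0.02, 0.006, -1.0]]
force: [-1.5, 0.9, -1.7]
finger_gap: 0.0103
t 23.95 pos [ 0.5325 -0.3711  0.1186] yaw x 150.93 z [-0.014  0.015 -1.   ] F [-1.5  0.9 -1.7] gap 0.0103
target [ 0.5318 -0.3758  0.0906]
turn about tool z: 0.005
shift [-0.0022 -0.0047  0.028 ]
t 23.95 pos [ 0.5325 -0.3711  0.1186] yaw x 150.93 z [-0.014  0.015 -1.   ] F [-1.5  0.9 -1.7] gap 0.0103
[269.4 107.7] 0.97 [ 0.4552 -0.3362  0.    ]
[278.4 210.3] 0.92 [ 0.5351 -0.3722  0.    ]
```

View pics/b3.png

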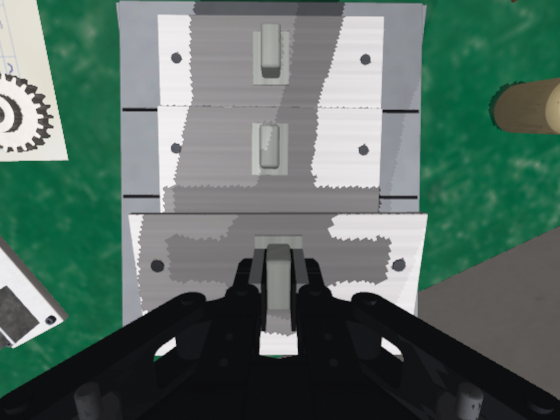

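```bash

python3 -m pendant '[[-0.0005,-0.002,0.014,0.003,1],[0,-0.001,0.012,0,1],[0,0,0,0,1]]'
python3 tgt.py .0617 .0013 .0 .025 .029 .0001
```

```text
t: 24.35
eef_pos: [0.5369, -0.3785, 0.1016]
orientation: [[-0.873, 0.488, -0.001], [0.488, 0.873, 0.003], [0.002, 0.002, -1.0]]
force: [0.1, 0.2, -2.5]
finger_gap: 0.0106
t 24.35 pos [ 0.5369 -0.3785  0.1016] yaw x 150.79 z [-0.001  0.003 -1.   ] F [ 0.1  0.2 -2.5] gap 0.0106
target [ 0.5321 -0.376   0.0706]
turn about tool z: 0.0025
shift [ 0.0054 -0.0003  0.031 ]
```

```bash

python3 -m pendant '[[0.003,-0.0003,0.012,0.002,1],[0.002,0,0.01,0,1],[0.001,0,0,0,1]]'
python3 tgt.py .0617 .0013 .0 .025 .029 .0001
```

```text
t: 24.65
eef_pos: [0.5331, -0.3776, 0.0803]
orientation: [[-0.872, 0.49, 0.004], [0.49, 0.872, -0.001], [-0.004, 0.001, -1.0]]
force: [-0.1, -0.8, -0.4]
finger_gap: 0.0107
t 24.65 pos [ 0.5331 -0.3776  0.0803] yaw x 150.63 z [ 0.004 -0.001 -1.   ] F [-0.1 -0.8 -0.4] gap 0.0107
target [ 0.5322 -0.3761  0.0706]
turn about tool z: -0.0002
shift [0.0016 0.0008 0.0097]
```

```bash

python3 -m pendant '[[0.001,0.0008,0.005,0,1],[0.001,0.0003,0.004,0,1],[0,0,0.003,0,1],[0,0,0,0,1]]'
python3 tgt.py .0617 .0013 .0 .025 .029 .0001
```

```text
t: 25.05
eef_pos: [0.5311, -0.3766, 0.0742]
orientation: [[-0.871, 0.491, 0.004], [0.491, 0.871, -0.004], [-0.006, -0.001, -1.0]]
force: [0.6, -1.3, -1.7]
finger_gap: 0.0106
t 25.05 pos [ 0.5311 -0.3766  0.0742] yaw x 150.56 z [ 0.004 -0.004 -1.   ] F [ 0.6 -1.3 -1.7] gap 0.0106
target [ 0.5322 -0.3762  0.0706]
turn about tool z: -0.0014
shift [-0.0007  0.0009  0.0036]
```

```bash

python3 -m pendant '[[-0.0007,0.0008,0.005,0,1],[0,0,0.005,0,1],[-0.0005,0,0.004,0,1],[0,0,0,0,1]]'
python3 tgt.py .0617 .0013 .0 .025 .029 .0001;python3 look.py b4
```

```text
t: 25.45
eef_pos: [0.5311, -0.3767, 0.0717]
orientation: [[-0.87, 0.492, 0.003], [0.492, 0.87, -0.006], [-0.006, -0.004, -1.0]]
force: [0.3, -0.4, -0.9]
finger_gap: 0.0104
t 25.45 pos [ 0.5311 -0.3767  0.0717] yaw x 150.51 z [ 0.003 -0.006 -1.   ] F [ 0.3 -0.4 -0.9] gap 0.0104
target [ 0.5321 -0.3762  0.0706]
turn about tool z: -0.0023
shift [-0.0006  0.0009  0.0011]
t 25.45 pos [ 0.5311 -0.3767  0.0717] yaw x 150.51 z [ 0.003 -0.006 -1.   ] F [ 0.3 -0.4 -0.9] gap 0.0104
[279.1  97.5] 0.84 [ 0.4556 -0.3344  0.    ]
[278.7 220. ] 0.6 [ 0.5299 -0.3766  0.    ]
```

View pics/b4.png

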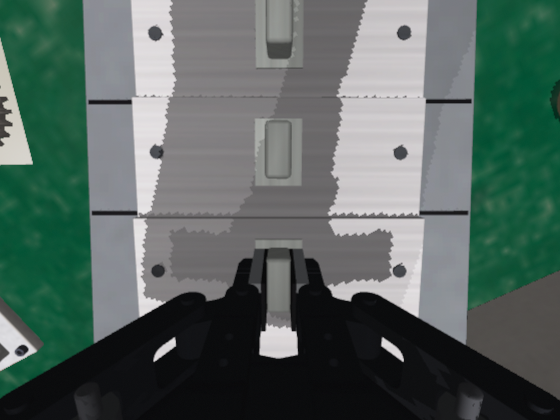

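```bash
python3 -m pendant '[[0,0,0,0,0.8],[0,0,0,0,0.6],[0,0,0,0,0.5],[0,0,-0.01,0,0.4],[0,0,-0.02,0,0.4]]'
python3 -m pendant '[[0.01,0,-0.045,0,0.2],[0.01,0,-0.045,0,0],[0.01,0,-0.04,0,0],[0.01,0,0,0,0],[0,0,0,0,0]]'
python3 look.py b5; sed -i 's/("R",(-.05,-.105,0),(.06,-.105,0),"e"),("L",(-.05,.105,0),(.06,.105,0),"e")/("R",(-.03,-.105,0),(.08,-.105,0),"e"),("L",(-.03,.105,0),(.08,.105,0),"e")/' chk.py;  python3 chk.py b5 0.06
```

```text
t: 26.05
eef_pos: [0.5287, -0.3746, 0.0957]
orientation: [[-0.87, 0.492, -0.004], [0.492, 0.87, -0.0], [0.003, -0.002, -1.0]]
force: [-0.6, -0.0, 0.1]
finger_gap: 0.0512
t: 26.55
eef_pos: [0.4945, -0.355, 0.2346]
orientation: [[-0.871, 0.492, -0.001], [0.492, 0.871, -0.003], [-0.0, -0.003, -1.0]]
force: [0.8, 0.4, -0.5]
finger_gap: 0.0852
t 26.55 pos [ 0.4945 -0.355   0.2346] yaw x 150.52 z [-0.001 -0.003 -1.   ] F [ 0.8  0.4 -0.5] gap 0.0852
[277.1 149.1] 0.81 [ 0.4602 -0.3387  0.    ]
[281.2 206.3] 0.8 [ 0.526 -0.37   0.   ]
{'R': (0.09, 20), 'L': (-0.04, 20), 'lowL': (-0.01, 20), 'lowR': (-0.12, 20), 'upL': (-0.0, 20), 'upR': (0.13, 20)}
deck here [ 0.4595 -0.3364  0.0398] [-29.47045555  13.67255338]
{'top': (0.26, 20), 'L': (0.12, 20), 'R': (-0.0, 20), 'low': (-1.13, 20)}
slat in deck: x mm 1.38 y mm -0.88 yaw deg 0.23
```

View pics/chk_b5.png

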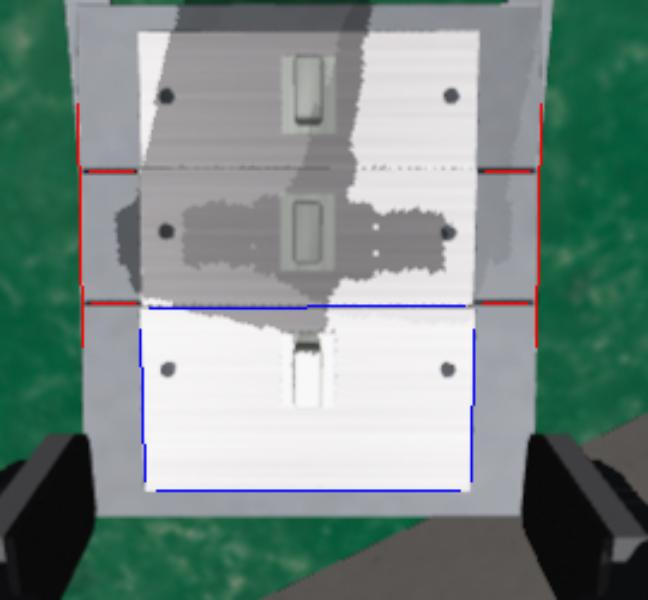

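View pics/b5.png

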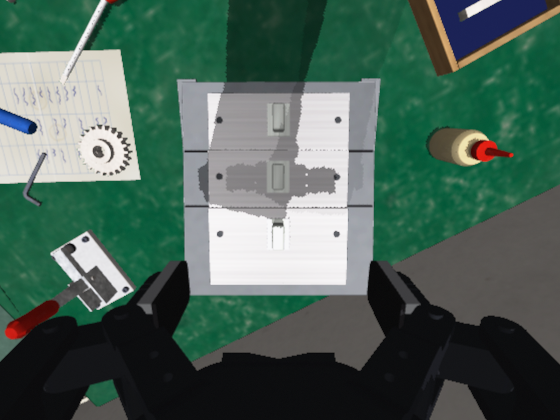

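```bash
cat chk.py | sed 's/("top",(.085,.07),(.085,-.07),"e"),//; s/(.08,.075)/(.05,.075)/; s/(.08,-.075)/(.05,-.075)/' > chk2.py; python3 chk2.py b5 0.0 | tail -2; python3 -m pendant '[[0.02,0,-0.04,0,0],[0.04,0,-0.02,0,0],[0.04,0,0,0,0],[0.04,0,0,0,0],[0,0,0,0,0]]'
python3 look.py b6; python3 chk.py b6 0.06; python3 chk2.py b6 0.0|tail -2
python3 - <<'E'
from h import *
s=optics.read_camera("side");cv2.imwrite("pics/s9.png",cv2.resize(s[260:400,170:370,::-1],None,fx=4,fy=4,interpolation=cv2.INTER_CUBIC))
E
```

```text
{'L': (-0.3, 20), 'R': (0.44, 20), 'low': (-0.13, 18)}
slat in deck: x mm -1.45 y mm -0.33 yaw deg -0.23
t: 27.15
eef_pos: [0.3693, -0.2833, 0.2865]
orientation: [[-0.871, 0.491, -0.012], [0.491, 0.871, 0.008], [0.014, 0.001, -1.0]]
force: [1.4, -0.3, 0.5]
finger_gap: 0.0854
t 27.15 pos [ 0.3693 -0.2833  0.2865] yaw x 150.58 z [-0.012  0.008 -1.   ] F [ 1.4 -0.3  0.5] gap 0.0854
[276.7 256.4] 0.62 [ 0.477  -0.3473  0.    ]
[275.6 297.7] 0.6 [ 0.5386 -0.3842  0.    ]
{'R': (-0.11, 20), 'L': (0.01, 20), 'lowL': (0.22, 20), 'lowR': (-0.13, 20), 'upL': (-0.52, 20), 'upR': (0.13, 20)}
deck here [ 0.4595 -0.3365  0.0402] [-29.29717199  13.67022016]
{'top': (-2.73, 20), 'L': (0.0, 20), 'R': (-0.0, 20), 'low': (0.99, 20)}
slat in deck: x mm -2.28 y mm -0.78 yaw deg -0.33
{'L': (-0.0, 20), 'R': (-0.13, 20), 'low': (0.25, 20)}
slat in deck: x mm -0.68 y mm -0.9 yaw deg 0.22
```

View pics/s9.png

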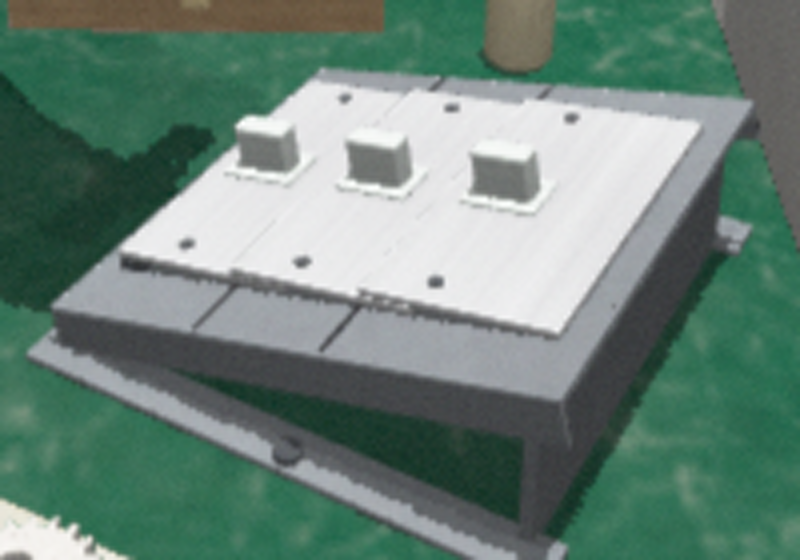

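View pics/b6.png

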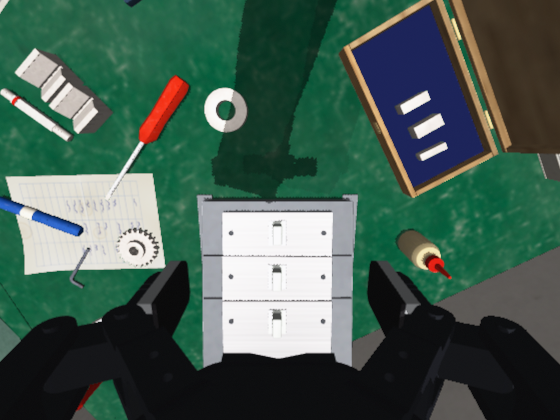

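```bash
for n in b5 b6; do python3 chk2.py $n 0.06|tail -2; done; python3 - <<'E'
import cv2
im=cv2.imread("pics/b6.png")[190:350,190:370];cv2.imwrite("pics/b6z.png",cv2.resize(im,None,fx=4,fy=3.7,interpolation=cv2.INTER_CUBIC))
E
```

```text
{'L': (0.11, 20), 'R': (-0.12, 20), 'low': (-0.25, 20)}
slat in deck: x mm 0.35 y mm -0.72 yaw deg 0.02
{'L': (0.25, 20), 'R': (-0.24, 20), 'low': (0.03, 20)}
slat in deck: x mm -1.03 y mm -0.93 yaw deg -0.15
```

View pics/b6z.png

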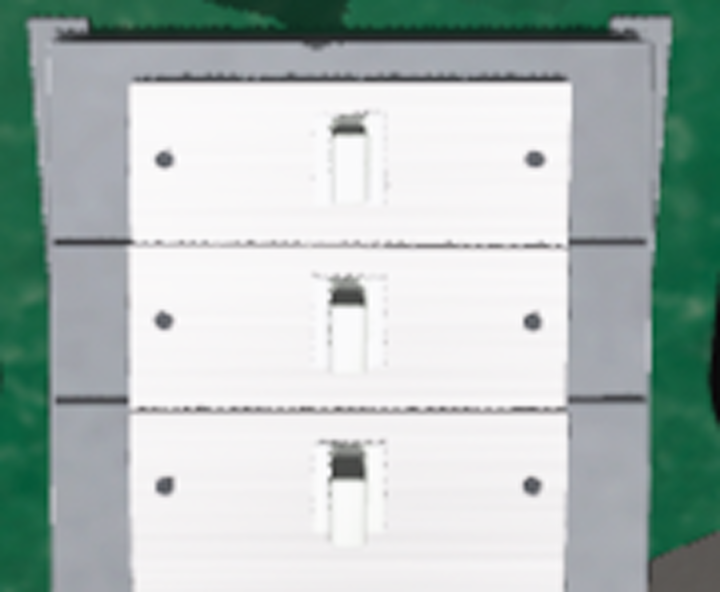

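```bash
python3 -c "
from cell import sign_off,get_state
print(sign_off());print(get_state()['t'])"
```

```text
the job is handed in; nothing more can be done
None
the job is handed in; nothing more can be done
```

Both wide slats are laid on the deck bar side up, with the bar ends downhill, and the job was handed in at about 27 s. The nearer slat went to the lower line first, then the other to the upper line. The filler piece was not touched.

- **First slat:** it landed about 3 mm too low and 1.5 mm off centre. I gripped it again, moved it and released it. Later checks put its lower edge 0.4 to 1.5 mm below the line, 0.3 to 0.9 mm off centre, and turned by about 0.2°.
- **Second slat:** its lower edge is within about 1 mm of the upper line and it is 0.7 to 0.9 mm off centre. The separate fits disagreed slightly, from -1.0 to +1.4 mm along the slope. One further fit gave -2.3 mm, but I discarded it because the gripper hid the upper edge in that picture.

The last side view shows both slats seated and overlapping, with the gripper clear of everything. The forces I read stayed within about 11 N.

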